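# Rebuild the countertop water filter after washing

## Task

The countertop water filter has been taken apart for washing: drop every grey filter ring that is there flat into the steel canister, over its centre rod, so that they form one column, then thread the coil spring over the end of the rod down onto the rings, giving it a small twist if a coil catches. Then swing the hinged lid down fully home over the spring and swing the latch up until its hook rests over the lip of the lid. Leave the plate, the pinch bowl, the turner and the tenderizer where they are.

Things in the scene. Friction and masses are not known exactly. Their poses are not given: they have to be found in the camera images.
- tube_mouth (a point): Centre of the open mouth, level with the rim, of the filter's steel canister: an upright tube fixed on the counter, 68 mm across, 92 mm tall, on a black foot 92 mm across. Axes: z up, -x to the latch side, +x to the lid's hinge; hinge and latch pins run along y. A pipe port sticks out at +y and -y to 52 mm from the axis, 26 mm above the counter.
- tube_floor (a point): Centre of the flat floor of the canister's bore, 52 mm below tube_mouth, same axes. The bore is 60 mm wide. A fixed centre rod 16 mm in diameter stands on this floor and ends 4 mm above the rim, its last 5 mm tapering to 10 mm across.
- lid_hinge (a point): Hinge pin of the canister's lid, at rim height, 40 mm from the canister's axis on its +x side, along the canister's y.
- lid_top (a point): Centre of the outer face of the lid. The lid is a shallow steel cap 71 mm across and 25 mm thick (22 mm deep inside), 280 g, its centre 40 mm from the hinge pin; a lip 14 mm wide sticks out to 48 mm from its centre opposite the hinge. This point turns with the lid: z is the outward normal of its top, -x points from the hinge to the lip.
- lid (a joint): Lid angle in rad: 0 fully down on the rim, about 1.57 upright, at most 2.1 leaning back away from the mouth (start 1.85 to 2.1). The hinge is stiff: the lid stays where it is left and takes up to about 7 N at its middle to move. The spring inside pushes back with 1 to 2 N over the last part of the way; the hinge holds against it.
- latch_tab (a point): Middle of the latch's thumb tab, a steel tab 16 mm wide along the canister's y, 5 mm thick and 32 mm long, leaning 0.32 rad outward from the latch's strap. It lies 16 mm outward (-x) and 50 mm up (z) from the pivot in the latch's own axes, which are the canister's axes when the latch is closed.
- latch_pivot (a point): Pivot pin of the latch, on the canister's outside, 40 mm from the axis on the -x side and 26 mm below the rim, along the canister's y.
- latch (a joint): Latch angle in rad: 0 closed (strap upright against the lid's lip, its hooked tongue over the lip), growing as it swings outward and down, at most 1.5 (start 0.9 to 1.3). A light stiff pivot: it stays where it is left. The tongue passes over the lip only when the lid is fully down.
- ring1_mid (a point): Grey plastic filter ring, flat, 55 mm outside, 21 mm hole, 5 mm thick, 30 g, both faces alike; this point is the centre of its hole, half-way up; z is its axis. All rings are alike. Three to five of the five rings are there; they start flat on the pale drying mat.
- ring2_mid (a point): Grey plastic filter ring, flat, 55 mm outside, 21 mm hole, 5 mm thick, 30 g, both faces alike; this point is the centre of its hole, half-way up; z is its axis. All rings are alike. Three to five of the five rings are there; they start flat on the pale drying mat.
- ring3_mid (a point): Grey plastic filter ring, flat, 55 mm outside, 21 mm hole, 5 mm thick, 30 g, both faces alike; this point is the centre of its hole, half-way up; z is its axis. All rings are alike. Three to five of the five rings are there; they start flat on the pale drying mat.
- ring4_mid (a point): Grey plastic filter ring, flat, 55 mm outside, 21 mm hole, 5 mm thick, 30 g, both faces alike; this point is the centre of its hole, half-way up; z is its axis. All rings are alike. Three to five of the five rings are there; they start flat on the pale drying mat.
- ring5_mid (a point): Grey plastic filter ring, flat, 55 mm outside, 21 mm hole, 5 mm thick, 30 g, both faces alike; this point is the centre of its hole, half-way up; z is its axis. All rings are alike. Three to five of the five rings are there; they start flat on the pale drying mat.
- spring_mid (a point): Steel compression spring, 28 mm outside, free bore about 19 mm, 4 mm wire, 61 mm long, 70 g, starting upright on the bare counter; this point is on its axis half-way up (30.5 mm from either end when not compressed); z is its axis. Its ends are flat and alike.
- spring_coils (a joint): How far the spring is compressed, in m: 0 relaxed, at most 0.022; about 110 N/m with 0.7 N preload.
- mat: Pale beige silicone drying mat fixed on the counter, 230 x 230 mm, 5 mm thick; origin at the centre of its underside.
- plate: White melamine plate 180 mm across, 18 mm high, a bystander; origin under its centre.
- pinch_bowl: Orange silicone pinch bowl 76 mm across and 32 mm high, a bystander; origin under its centre.
- turner: Black plastic turner 310 mm long lying flat, a bystander; origin near its middle.
- tenderizer: Cast aluminium meat tenderizer, block head 46 x 62 x 46 mm with a 190 mm handle along its -x, lying on the counter, a bystander; origin under the head.

How it is judged:
By the outcome, as a careful person would: the job done as asked, in the order asked, and still so for the second after the job is handed in, with the robot touching nothing.
Of ring1, ring2, ring3, ring4, ring5 only 3 to 5 are there at a start; the rules pass over those that are not, and their reading is None.
At some moment in a run one of ring1, ring2, ring3, ring4, ring5 may be knocked a few centimetres aside while the robot is not near it.
It also fails if it takes over 210 s, if anything falls off the work surface, if the arm or the gripper's body presses on something with over 40 N, if the wrist force passes 120 N, or if a joint passes its speed limit or range.

## Robot

A 6-joint arm with a two-finger parallel gripper is mounted at the origin on the work surface. World frame = base frame: x ahead of the robot, y to its left, z up, the work surface at z = 0. Lengths are in mm, angles in rad, forces in N, time in s.
With the tool pointing down it reaches from about 275 to 725 mm from the base axis. Payload 5.6 kg.
Tool frame: the origin (TCP) lies at the very end of the fingers, on their centre line; the grasp point (between the pads) lies 19 mm behind it; z points along the fingers, y is the line along which they close (so a half turn about z gives the same grasp; the last joint's range is limited). The gripper opens to 85 mm and grips with 20 to 120 N. Pads are 22 mm wide; open, the fingers measure 114 mm over their backs; the gripper's body (76 mm by 85 mm) begins 54 mm behind the grasp point. The pads swing forward as they close: fully open they stand 13 mm farther back than shut.
Start: joints at [-0.862, 0.255, 0.108, 0, -1.424, -0.285], TCP at [226.193, -501.328, 231.283] pointing down, gripper open.
Joint ranges: [-2.95, 2.95], [-1.21, 1.97], [-1.09, 1.5], [-2.87, 1.71], [-2.94, -0.07], [-3.05, 3.05]. Speed limits (rad/s): [2.57, 2.57, 3.14, 3.14, 3.14, 3.14].

## Interface

Orientations are given as a unit quaternion [w, x, y, z].
In Python, from rig import ctrl gives the robot as it stands.
- The arm moves only by the tool move_arm, never from a script. Its arguments are lists of equal length, an entry for each row: "gripper": the opening in per cent of the stroke, from 0 (shut) to 100 (fully open); "travel": the shift along the world's x, y, z in cm, a list of three; "turn": the turn, a rotation vector about the world's x, y, z in rad, a list of three. A call has 1 to 5 rows; each row shifts and turns the commanded pose from where the row before left it; what a row does not reach is not made up. A row lasts 1/10 s, in which the tool goes at most 50 mm and 8.59 degrees, less where a joint would pass 70% of its speed; a pose out of reach is approached as far as the arm can. A call with a gripper value outside its range is refused whole. The fingers move at their own pace and stop on an object; "newtons" is the grip in N (left out, the last holds). Time passes only in rows, so rows that do not move let the fingers close. It gives the time, the measured TCP pose, the force, the opening and the grip force at its end, in the units of the state.
- ctrl.state(): the state, without advancing time (a new reading comes with each control period).
- ctrl.snapshot(name): name is "scene" or "top" or "wrist"; returns the picture (420x560x3 uint8, red, green, blue); there is no depth.
- ctrl.camera_model(name): a dict with "intrinsics" (3x3 intrinsics, pixels), "k1" (the pictures are not rectified: a ray, as slopes to the right and down, at radius r is drawn at 1 + k1 r^2 times it, then the intrinsics apply), "rvec" (rotation vector, rad) and "tvec" (3), from world to camera coordinates, as OpenCV has them; the wrist camera has in their place "mount" (4x4, takes a point from camera to tool coordinates, whose origin is the TCP and whose axes are the flange's). Camera axes: x right, y down, z forward; pixel columns grow to the right and rows downward; lengths in mm; the calibration is good to about 2 mm. A picture is of the moment at which its call begins: read the wrist's pose just before it. camera_model takes no time and is no camera call.
- ctrl.hand_in(): hands the job in; it is judged then, once.
Trained networks look in the newest picture that a camera, given by its name, has taken for a name from the list of things; names that differ only in an ending like _2 or _b are one class to them, and where a whole thing is asked for, a point or a joint stands for the part that bears it (a point fixed in the world has none). Each returns a list of dicts, best first, with "confidence" (0 to 1); they miss things now and then, are a little off and sometimes report something else, mostly with a low value. They report only what shows in the picture. A call takes as long as a camera call.
- ctrl.trace(camera, target): "region" (420x560 bool, what is visible of it) and "bbox" ([left, top, width, height] in pixels, round what is visible of it).
The state is a dict: "clock": time; "joint_positions": joint angles; "qvel": joint speeds; "joint_torque": joint torques, N m; "tool_pos": TCP position; "tool_rot": TCP orientation; "ft_force": force on the tool from outside, world axes, zero at the start; "wrist_torque": the same for the moment, N m; "finger_gap": finger opening in mm; "gripper_force": force on a finger pad.
Only numpy, scipy, OpenCV 4.12 (cv2) and the standard library are available. Lean on these libraries where they do the work, as an engineer would, in place of code of your own. Each camera call takes 0.05 s, during which the arm holds its last target. There are 200 camera calls.

## Working session

There is one attempt and no reset: what is moved stays moved. The work goes in short steps, Python scripts to look and compute and a tool call to move; the robot and the scene stay as the last step left them, time stands still between calls to the robot, and variables do not carry over. Pictures are saved under pics/ and viewed, at most 14 in all, crops included, and the job is handed in when it is done.

Besides the shell and the picture viewer there is one more tool, called after "Request:" as a command line: name --argument value ..., lists and objects as JSON in quotes. move_arm: Moves the arm, as the interface text tells. Its arguments: {"type":"object","properties":{"gripper":{"type":"array"},"travel":{"type":"array"},"turn":{"type":"array"},"newtons":{"type":"number"}},"required":["gripper","travel","turn"]}

```bash
ls; mkdir -p pics; cat > h.py <<'E'
import numpy as np,cv2
from rig import ctrl
from scipy.spatial.transform import Rotation as R
def save(n,im): cv2.imwrite('pics/'+n+'.png',im[:,:,::-1])
def cam(name,st=None):
    m=ctrl.camera_model(name);K=np.array(m['intrinsics'],float)
    if 'mount' in m:
        st=st or ctrl.state();M=np.array(m['mount'],float)
        q=st['tool_rot'];Rt=R.from_quat([q[1],q[2],q[3],q[0]]).as_matrix()
        Rc=Rt@M[:3,:3];o=Rt@M[:3,3]+np.array(st['tool_pos'])
    else:
        Rw=cv2.Rodrigues(np.array(m['rvec'],float))[0];Rc=Rw.T;o=-Rw.T@np.array(m['tvec'],float).ravel()
    return K,m['k1'],Rc,o
def ray(c,uv):
    K,k1,Rc,o=c;uv=np.atleast_2d(uv).astype(float)
    p=np.c_[(uv[:,0]-K[0,2])/K[0,0],(uv[:,1]-K[1,2])/K[1,1]];q=p.copy()
    for _ in range(20): q=p/(1+k1*(q**2).sum(1,keepdims=True))
    d=np.c_[q,np.ones(len(q))]@Rc.T
    return o,d
def at_z(c,uv,z):
    o,d=ray(c,uv);return o+d*((z-o[2])/d[:,2])[:,None]
def proj(c,P):
    K,k1,Rc,o=c;X=(np.atleast_2d(P)-o)@Rc;q=X[:,:2]/X[:,2:];q=q*(1+k1*(q**2).sum(1,keepdims=True))
    return np.c_[q[:,0]*K[0,0]+K[0,2],q[:,1]*K[1,1]+K[1,2]]
def cen(r):
    m=r.astype(np.uint8);cs,_=cv2.findContours(m,cv2.RETR_EXTERNAL,cv2.CHAIN_APPROX_NONE)
    k=max(cs,key=cv2.contourArea);return k.reshape(-1,2)
E
python3 - <<'E'
from h import *
s=ctrl.state();print(s)
for n in('scene','top'):
    save(n+'0',ctrl.snapshot(n));c=cam(n);print(n,c)
    for t in('ring1_mid','spring_mid','lid_top','latch_tab'):
        for d in ctrl.trace(n,t): print(n,t,round(d['confidence'],2),d['bbox'],int(d['region'].sum()))
print(ctrl.camera_model('wrist'))
E
```

```text
pics
{'clock': 0.0, 'joint_positions': array([-8.62379646e-01,  2.55706088e-01,  1.07013788e-01, -4.79321513e-04,
       -1.42387839e+00, -2.84598914e-01]), 'qvel': array([-0.00114681, -0.00041641, -0.00039994, -0.00080067, -0.0001628 ,
       -0.00045609]), 'joint_torque': array([-1.43255827e-03, -3.86634958e+01,  2.37940192e+01,  5.36537915e+00,
       -6.22398176e-03,  6.53021658e-06]), 'tool_pos': array([ 226.03910636, -500.86790805,  230.42032018]), 'tool_rot': array([-2.14190681e-04, -2.10291872e-01,  9.77638218e-01,  8.92973760e-04]), 'ft_force': array([0.36385911, 0.16599031, 0.16223731]), 'wrist_torque': array([ 0.00693878, -0.0265586 ,  0.025194  ]), 'gripper_force': 0.0, 'finger_gap': 85.4419730630799}
scene (array([[500.53063932,   0.        , 280.57923845],
       [  0.        , 500.53063932, 213.30856369],
       [  0.        ,   0.        ,   1.        ]]), 0.03134867745778556, array([[-0.35450947,  0.53705658, -0.76543665],
       [ 0.93504614,  0.20661502, -0.28809537],
       [ 0.0034272 , -0.81785112, -0.57541967]]), array([1736.20716057,  520.8764859 ,  941.317451
[... 632 characters left out ...]
2] 722
top lid_top 0.86 [342.7, 177.1, 33.3, 29.5] 750
top lid_top 0.69 [358.4, 240.6, 8.3, 27.1] 183
top latch_tab 0.53 [359.3, 238.6, 12.9, 29.7] 197
{'intrinsics': array([[373.78353636,   0.        , 277.37683012],
       [  0.        , 373.78353636, 205.46900293],
       [  0.        ,   0.        ,   1.        ]]), 'k1': -0.04103870755636833, 'mount': array([[-2.41468127e-05, -9.52813163e-01, -3.03557367e-01,
         7.65358141e+01],
       [ 9.99999911e-01, -1.51123387e-04,  3.94803603e-04,
         6.76357760e-01],
       [-4.22048687e-04, -3.03557331e-01,  9.52813082e-01,
        -1.42557882e+02],
       [ 0.00000000e+00,  0.00000000e+00,  0.00000000e+00,
         1.00000000e+00]])}
```

```bash
python3 - <<'E'
import cv2
for n in('top0',): cv2.imwrite('pics/%sb.png'%n,cv2.resize(cv2.imread('pics/%s.png'%n),(800,600),interpolation=cv2.INTER_CUBIC))
a=cv2.imread('pics/scene0.png')[130:290,120:340];cv2.imwrite('pics/scene0b.png',cv2.resize(a,(800,582),interpolation=cv2.INTER_CUBIC))
E
```

```text
(no output)
```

View pics/top0b.png

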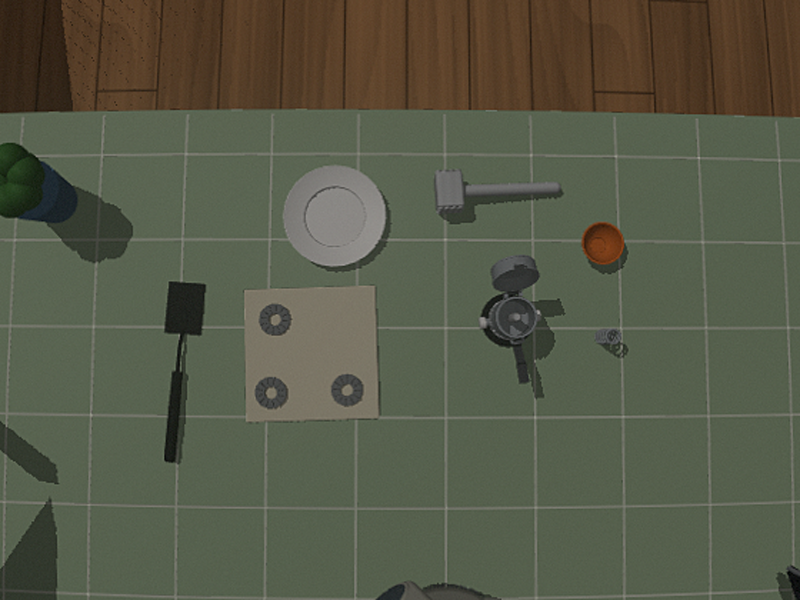

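View pics/scene0b.png

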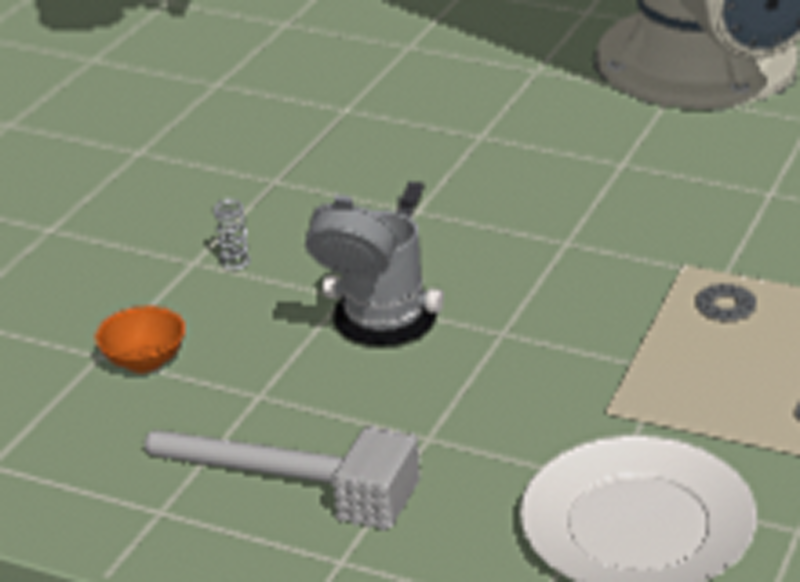

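The pictures show three rings on the mat, at (275,320), (271,392) and (347,389) in the enlarged top view. The canister is at (514,318), with its lid leaning to +x and its latch to -x. The spring is at (608,337).

```bash
python3 - <<'E'
from h import *
im=cv2.imread('pics/top0.png');c=cam('top')
hsv=cv2.cvtColor(im,cv2.COLOR_BGR2HSV)
# rings: dark pixels inside mat
m=np.zeros(im.shape[:2],np.uint8);m[203:293,174:263]=1
g=((hsv[:,:,2]<115)&(m>0)).astype(np.uint8)
n,l,st,ce=cv2.connectedComponentsWithStats(g)
for i in range(1,n):
    if st[i,4]>60:
        k=cen(l==i);(e,ax,an)=cv2.fitEllipse(k);print('ring',st[i],e,at_z(c,e,10))
s=0.7
for nm,uv,z in(('mouth',(514,318),92),('lidhinge',(513,294),92),('portL',(484,323),26),('portR',(541,313),26),('latchtip',(523,380),80),('spring top',(604,336),61),('spring',(608,337),30)):
    print(nm,at_z(c,np.array(uv)*s,z))
save('canz',cv2.resize(im[165:285,320:460],(798,684))[:, :,::-1][:600])
E
```

```text
ring [181 212  24  23 387] (192.2213897705078, 223.35809326171875) [[567.19535753 296.77462894  10.        ]]
ring [231 261  24  24 403] (242.76885986328125, 272.7258605957031) [[446.76423774 170.89873339  10.        ]]
ring [178 264  24  23 401] (189.5502471923828, 274.9175109863281) [[440.74648433 301.36513105  10.        ]]
mouth [[ 566.31409268 -101.82963719   92.        ]]
lidhinge [[ 604.92980573 -100.65925487   92.        ]]
portL [[560.91681181 -62.87011187  26.        ]]
portR [[ 578.22359971 -160.99048445   26.        ]]
latchtip [[ 466.87158391 -117.73909683   80.        ]]
spring top [[ 538.22257945 -258.00468988   61.        ]]
spring [[ 537.16353229 -275.2738604    30.        ]]
```

View pics/canz.png

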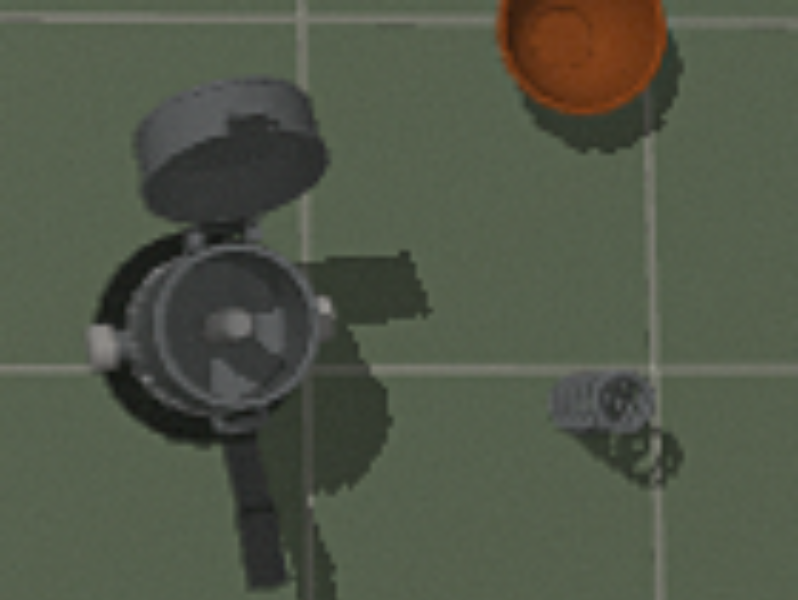

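Request:
move_arm --gripper '[100,100,100,100,100]' --travel '[[1.4,4.2,0],[1.4,4.2,0],[1.4,4.2,0],[1.4,4.2,0],[1.4,4.2,0]]' --turn '[[0,0,-0.05],[0,0,-0.05],[0,0,-0.05],[0,0,-0.05],[0,0,-0.057]]' --newtons 30

```text
clock: 1.0
tool_pos: [296.4, -289.8, 231.4]
tool_rot: [0.0, -0.082, 0.997, -0.0]
ft_force: [1.1, 0.2, 0.2]
finger_gap: 85.6
gripper_force: 0.0
```

Request:
move_arm --gripper '[100,100,100,100,100]' --travel '[[1.4,4.2,0],[1.4,4.2,0],[1.4,4.2,0],[1.4,4.2,0],[1.4,4.2,0]]' --turn '[[0,0,0],[0,0,0],[0,0,0],[0,0,0],[0,0,0]]'

```text
clock: 1.5
tool_pos: [366.3, -79.5, 231.7]
tool_rot: [0.001, -0.083, 0.997, 0.0]
ft_force: [0.5, -0.8, -0.1]
finger_gap: 85.7
gripper_force: 0.0
```

Request:
move_arm --gripper '[100,100,100,100,100]' --travel '[[1.4,4.2,-1.5],[1.4,4.2,-1.5],[1.4,4.2,-1.5],[1.4,4.2,-1.5],[1.4,4.2,-1.5]]' --turn '[[0,0,0],[0,0,0],[0,0,0],[0,0,0],[0,0,0]]'

```text
clock: 2.0
tool_pos: [436.5, 130.7, 156.0]
tool_rot: [0.0, -0.084, 0.996, 0.0]
ft_force: [1.4, -0.9, 0.7]
finger_gap: 85.5
gripper_force: 0.0
```

Request:
move_arm --gripper '[100,100,100]' --travel '[[1.4,4.2,-1.5],[0,0,0],[0,0,0]]' --turn '[[0,0,0],[0,0,0],[0,0,0]]'

```text
clock: 2.3
tool_pos: [450.0, 171.2, 140.6]
tool_rot: [-0.001, -0.084, 0.996, -0.0]
ft_force: [0.4, 0.0, 1.0]
finger_gap: 85.3
gripper_force: 0.0
```

```bash
cat >> h.py <<'E'
def rings(im,c,z=10,seed=None):
    "grey ring blobs seen against the beige mat -> world centres of the top outline"
    hsv=cv2.cvtColor(im,cv2.COLOR_RGB2HSV)
    g=((hsv[:,:,1]<45)&(hsv[:,:,2]<135)).astype(np.uint8)
    g=cv2.morphologyEx(g,cv2.MORPH_OPEN,np.ones((3,3),np.uint8))
    cs,hi=cv2.findContours(g,cv2.RETR_CCOMP,cv2.CHAIN_APPROX_NONE);out=[]
    for i,k in enumerate(cs):
        if hi[0][i][3]<0 and cv2.contourArea(k)>200:
            P=at_z(c,k.reshape(-1,2),z);(e,ax,an)=cv2.fitEllipse(P[:,:2].astype(np.float32))
            ch=hi[0][i][2];h=None
            if ch>=0 and len(cs[ch])>5: h=cv2.fitEllipse(at_z(c,cs[ch].reshape(-1,2),z)[:,:2].astype(np.float32))
            out.append((np.round(e,1),np.round(ax,1),None if h is None else (np.round(h[0],1),np.round(h[1],1))))
    return out
E
python3 - <<'E'
from h import *
s=ctrl.state();print(s['clock'],s['tool_pos'],s['tool_rot'],s['finger_gap'],s['ft_force'])
im=ctrl.snapshot('wrist');save('w1',im);c=cam('wrist',s)
for r in rings(im,c):print(r)
E
```

```text
2.3 [450.01057922 171.24146356 140.64123776] [-6.65017243e-04 -8.40870973e-02  9.96458065e-01 -4.92087396e-04] 85.2715717749673 [0.43911525 0.03747114 1.02134027]
(array([549.6, 385.7]), array([ 6. , 55.8]), None)
(array([575. , 287.9]), array([29.2, 57.9]), None)
(array([531.6, 313.6]), array([16.1, 90.5]), None)
(array([443. , 302.7]), array([54.3, 56.1]), (array([443. , 302.2]), array([19.1, 20.9])))
(array([399.8, 361.7]), array([ 5.3, 53. ]), None)
(array([448.5, 172. ]), array([53.8, 58.2]), (array([448.2, 172.2]), array([19.9, 20.6])))
(array([345.2, 306.1]), array([  5.3, 157.1]), None)
(array([357.3, 156.3]), array([  5. , 118.1]), None)
(array([474.7,  39.5]), array([148.6, 230.7]), (array([549.3,   5.5]), array([1.8, 2.9])))
```

View pics/w1.png

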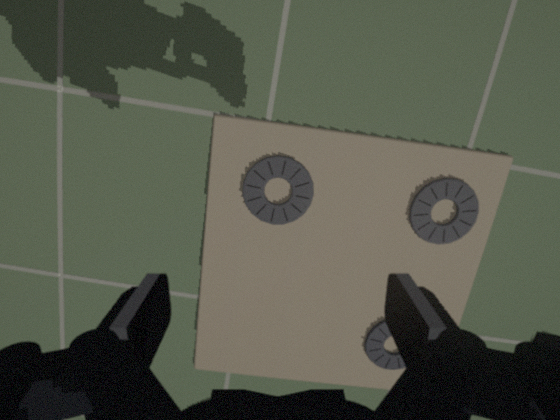

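The wrist view shows the ring at pixel (277,188) and the other two at (442,210) and (385,343). They agree with the top camera to within 1.5 mm, so I'll grasp the first.

Request:
move_arm --gripper '[100,100,100,100,100]' --travel '[[-0.17,0.09,-4.5],[0,0,-4.5],[0,0,-3],[0,0,-1.0],[0,0,-0.8]]' --turn '[[0,0,0],[0,0,0],[0,0,0],[0,0,0],[0,0,0]]'

```text
clock: 2.85
tool_pos: [449.0, 171.1, 3.8]
tool_rot: [0.001, -0.083, 0.997, 0.0]
ft_force: [-0.9, 0.8, 0.1]
finger_gap: 85.2
gripper_force: 0.0
```

Request:
move_arm --gripper '[50,50,50,50,50]' --travel '[[0,0,0],[0,0,0],[0,0,0],[0,0,0],[0,0,0]]' --turn '[[0,0,0],[0,0,0],[0,0,0],[0,0,0],[0,0,0]]' --newtons 25

```text
clock: 3.35
tool_pos: [449.6, 172.2, 5.4]
tool_rot: [0.002, -0.084, 0.997, 0.001]
ft_force: [-2.0, -1.0, 7.8]
finger_gap: 51.8
gripper_force: 24.8
```

```bash
python3 - <<'E'
from h import *
s=ctrl.state();print(s['clock'],s['tool_pos'],s['finger_gap'],s['ft_force'],s['gripper_force'])
im=ctrl.snapshot('wrist');save('w2',im)
E
```

```text
3.35 [449.6425575  172.20294198   5.3959544 ] 51.8336252114086 [-2.03097253 -0.97879775  7.82918562] 24.760352354496717
```

View pics/w2.png

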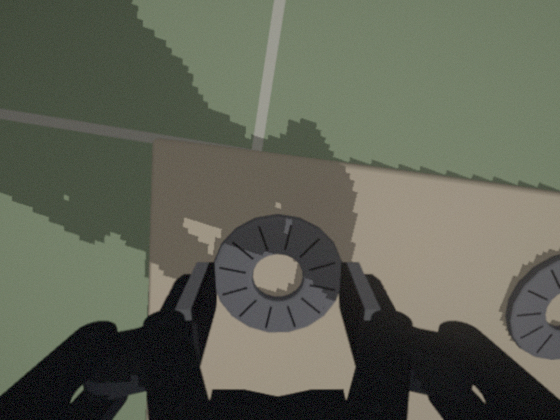

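The ring is held centrally between the fingertips, with its centre at (277,273). Next I lift it and go to just short of the canister to look at both.

Request:
move_arm --gripper '[50,50,50,50,50]' --travel '[[0,0,1.5],[0,0,4],[0,-1,4.5],[0.5,-3,3.5],[0.5,-4,2.5]]' --turn '[[0,0,0],[0,0,0],[0,0,0],[0,0,0],[0,0,0]]'

```text
clock: 3.9
tool_pos: [459.8, 92.0, 167.5]
tool_rot: [0.003, -0.085, 0.996, 0.001]
ft_force: [1.5, 0.4, -0.0]
finger_gap: 51.3
gripper_force: 26.3
```

Request:
move_arm --gripper '[50,50,50,50,50]' --travel '[[0.5,-4.5,2],[0.5,-4.5,1],[0.5,-4.5,0],[0.5,-4,0],[0,-2,0]]' --turn '[[0,0,0],[0,0,0],[0,0,0],[0,0,0],[0,0,0]]'

```text
clock: 4.4
tool_pos: [478.7, -106.2, 194.6]
tool_rot: [0.001, -0.082, 0.997, -0.0]
ft_force: [0.9, 0.1, -0.2]
finger_gap: 51.7
gripper_force: 26.3
```

Request:
move_arm --gripper '[50,50]' --travel '[[0,0,0],[0,0,0]]' --turn '[[0,0,0],[0,0,0]]'

```text
clock: 4.6
tool_pos: [478.5, -103.5, 194.1]
tool_rot: [0.001, -0.083, 0.997, 0.0]
ft_force: [0.1, 0.9, -0.4]
finger_gap: 50.8
gripper_force: 26.3
```

```bash
python3 - <<'E'
from h import *
s=ctrl.state();print(s['clock'],s['tool_pos'],s['tool_rot'],s['finger_gap'],s['ft_force'],s['gripper_force'])
im=ctrl.snapshot('wrist');save('w3',im);c=cam('wrist',s)
for z in(0,5):print(z,rings(im,c,s['tool_pos'][2]+z))
print(proj(c,[[566,-102,92],[566,-102,96]]))
E
```

```text
4.6 [ 478.54065712 -103.5435682   194.06005736] [ 7.22198520e-04 -8.27324389e-02  9.96571528e-01  1.10576886e-04] 50.83526690873471 [ 0.11744757  0.92033171 -0.43721682] 26.299437023699284
0 [(array([479.9, -64.3]), array([ 8.5, 37. ]), None), (array([ 468.1, -190.7]), array([14.7, 34.7]), None), (array([ 475.7, -136.8]), array([11.2, 60.1]), None), (array([ 490.6, -104.5]), array([ 53.2, 109.6]), None), (array([ 429.5, -131.5]), array([ 2.4, 31.8]), None), (array([ 446.1, -285.7]), array([ 56.3, 203.6]), None)]
5 [(array([477.2, -66.1]), array([ 8.2, 35.7]), None), (array([ 465.8, -188.1]), array([14.2, 33.5]), None), (array([ 473.2, -136.1]), array([10.8, 58. ]), None), (array([ 487.5, -104.9]), array([ 51.3, 105.8]), None), (array([ 428.5, -131. ]), array([ 2.3, 30.7]), None), (array([ 444.5, -279.7]), array([ 54.3, 196.5]), None)]
[[258.98941644 312.40385142]
 [258.74511224 315.47101675]]
```

View pics/w3.png

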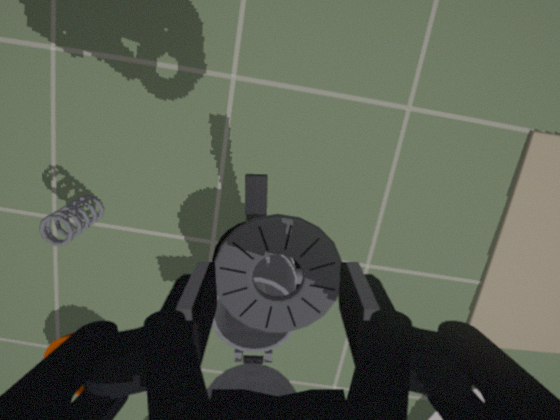

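The ring is in the grip with its centre at (277,273). The image's up direction is world -x, and the ring hides the canister. I'll pass up and over so that the wrist camera looks straight into the canister.

Request:
move_arm --gripper '[50,50,50,50,50]' --travel '[[0,0,4.5],[2,0,4],[4,0,2.5],[4,0,2],[4,0,1]]' --turn '[[0,0,0],[0,0,0],[0,0,0],[0,0,0],[0,0,0]]'

```text
clock: 5.15
tool_pos: [620.1, -102.0, 336.5]
tool_rot: [0.002, -0.084, 0.996, -0.0]
ft_force: [1.8, -0.3, 0.1]
finger_gap: 51.0
gripper_force: 26.5
```

Request:
move_arm --gripper '[50,50,50,50]' --travel '[[2,0,0],[0,0,0],[0,0,0],[0,0,0]]' --turn '[[0,0,0],[0,0,0],[0,0,0],[0,0,0]]'

```text
clock: 5.55
tool_pos: [637.9, -102.8, 334.2]
tool_rot: [0.001, -0.084, 0.996, -0.0]
ft_force: [0.5, -0.0, 0.2]
finger_gap: 51.4
gripper_force: 26.5
```

```bash
python3 - <<'E'
from h import *
s=ctrl.state();print(s['clock'],s['tool_pos'],s['tool_rot'])
im=ctrl.snapshot('wrist');save('w4',im);c=cam('wrist',s)
print('ring in grip',at_z(c,(277,273),s['tool_pos'][2]+3)-s['tool_pos'])
e=proj(c,[[566,-102,92]])[0];print(e)
for t in('lid_top','latch_tab','spring_mid'):
    for d in ctrl.trace('wrist',t): print(t,round(d['confidence'],2),d['bbox'])
x,y=int(e[0]),int(e[1]);x0=max(x-80,0);y0=max(y-60,0)
print(x0,y0);save('w4c',cv2.resize(im[y0:y0+120,x0:x0+160],(800,600),interpolation=cv2.INTER_CUBIC))
E
```

```text
5.55 [ 637.91669817 -102.775942    334.19376145] [ 5.07229367e-04 -8.37899425e-02  9.96483302e-01 -1.28329093e-04]
ring in grip [[-2.8967884   0.36150882  3.        ]]
[289.24813202  92.95971897]
lid_top 0.69 [243.9, 132.8, 80.2, 71.4]
lid_top 0.21 [120.0, 26.4, 42.9, 31.0]
latch_tab 0.78 [277.3, 0.9, 20.7, 58.9]
spring_mid 0.59 [118.4, 27.1, 43.2, 26.8]
209 32
```

View pics/w4c.png

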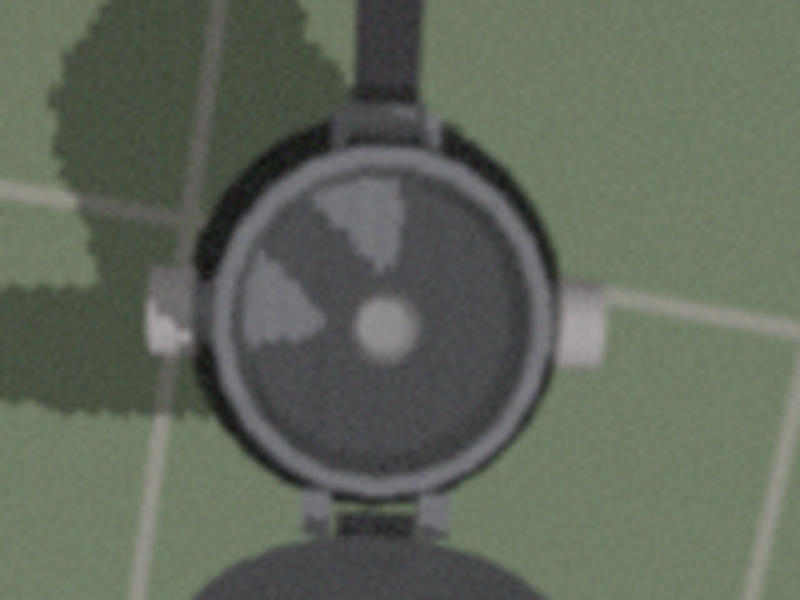

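The rim centre is at (384,321) in the crop, the rod tip at (386,327) and the ports at (170,312) and (585,328). That gives a canister yaw of about 0.13 rad.

```bash
python3 - <<'E'
from h import *
s=ctrl.state();c=cam('wrist',s)
f=lambda u,v:(209+u/5,32+v/5)
m=at_z(c,f(384,321),92)[0];r=at_z(c,f(386,327),96)[0];print(m,r)
a=at_z(c,f(170,312),26)[0];b=at_z(c,f(585,328),26)[0];print(np.arctan2(-(b-a)[0],(b-a)[1]),np.linalg.norm(b-a))
print('rim dia',np.linalg.norm(at_z(c,f(213,321),92)-at_z(c,f(554,321),92)))
print('TCP err',m-s['tool_pos']-np.array([-2.9,.4,0]))
E
```

```text
[ 569.62472783 -105.29067452   92.        ] [ 570.60056355 -104.80984263   96.        ]
0.13011631033626125 96.5341281675086
rim dia 67.64771698542074
TCP err [ -65.33455298   -2.34054864 -242.29551085]
```

Request:
move_arm --gripper '[50,50,50,50,50]' --travel '[[-3.5,-0.25,-2],[-3.0,0,-3.5],[0,0,-4.5],[0,0,-4.5],[0,0,-4]]' --turn '[[0,0,-0.035],[0,0,0],[0,0,0],[0,0,0],[0,0,0]]'

```text
clock: 6.25
tool_pos: [572.3, -105.9, 147.1]
tool_rot: [0.0, -0.066, 0.998, 0.0]
ft_force: [0.9, 0.5, -0.1]
finger_gap: 51.2
gripper_force: 26.5
```

Request:
move_arm --gripper '[50,50,50,50,50]' --travel '[[0,0,-2.5],[0,0,-1.5],[0,0,0],[0,0,0],[0,0,0]]' --turn '[[0,0,0],[0,0,0],[0,0,0],[0,0,0],[0,0,0]]'

```text
clock: 6.75
tool_pos: [574.4, -106.1, 110.0]
tool_rot: [0.001, -0.066, 0.998, -0.0]
ft_force: [0.8, -0.2, 0.3]
finger_gap: 51.7
gripper_force: 26.5
```

```bash
python3 - <<'E'
from h import *
s=ctrl.state();print(s['clock'],s['tool_pos'],s['tool_rot'],s['ft_force'])
im=ctrl.snapshot('wrist');save('w5',im);c=cam('wrist',s)
print(proj(c,[[570,-105,92],[570,-105,96]]))
save('w5c',cv2.resize(im[170:350,160:400],(800,600),interpolation=cv2.INTER_CUBIC))
E
```

```text
6.75 [ 574.37200364 -106.05158759  110.0195582 ] [ 1.44917240e-03 -6.59413500e-02  9.97822424e-01 -2.19112816e-04] [ 0.80796845 -0.20912545  0.32777956]
[[278.63876481 248.99674785]
 [278.6654861  252.63274844]]
```

View pics/w5c.png

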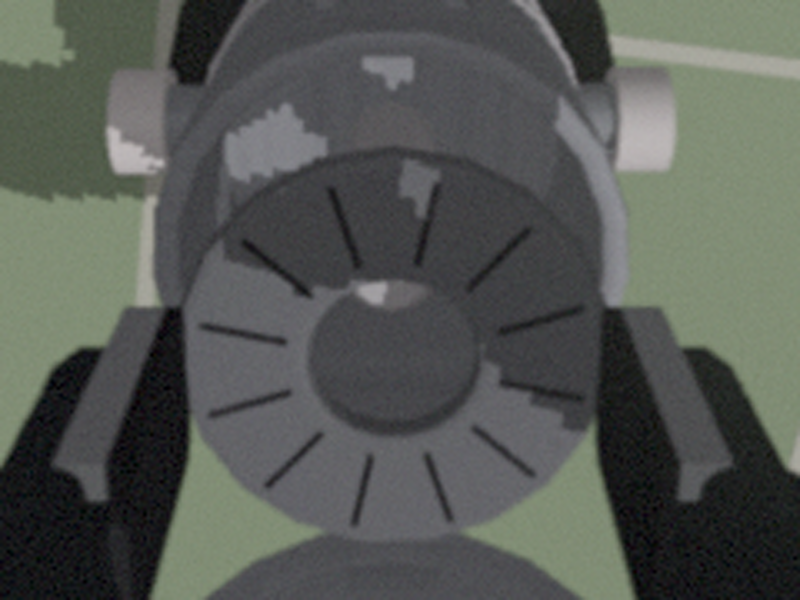

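The rod tip shows in the ring's hole near (392,300), a little to the -x side. I'll shift by about -2.3 mm in x, lower and release.

Request:
move_arm --gripper '[50,50,50,50,50]' --travel '[[-0.23,-0.03,0],[0,0,-0.8],[0,0,-0.7],[0,0,0],[0,0,0]]' --turn '[[0,0,0],[0,0,0],[0,0,0],[0,0,0],[0,0,0]]'

```text
clock: 7.3
tool_pos: [571.0, -106.3, 92.8]
tool_rot: [-0.001, -0.066, 0.998, -0.0]
ft_force: [0.2, 0.5, 0.5]
finger_gap: 51.2
gripper_force: 26.5
```

```bash
python3 - <<'E'
from h import *
s=ctrl.state();print(s['clock'],s['tool_pos'],s['tool_rot'],s['ft_force'])
im=ctrl.snapshot('wrist')
save('w6c',cv2.resize(im[170:350,160:400],(800,600),interpolation=cv2.INTER_CUBIC))
E
```

```text
7.3 [ 570.95544872 -106.27549103   92.81975235] [-5.01086114e-04 -6.58689827e-02  9.97828153e-01 -5.01344058e-05] [0.19817569 0.51361604 0.50843781]
```

View pics/w6c.png

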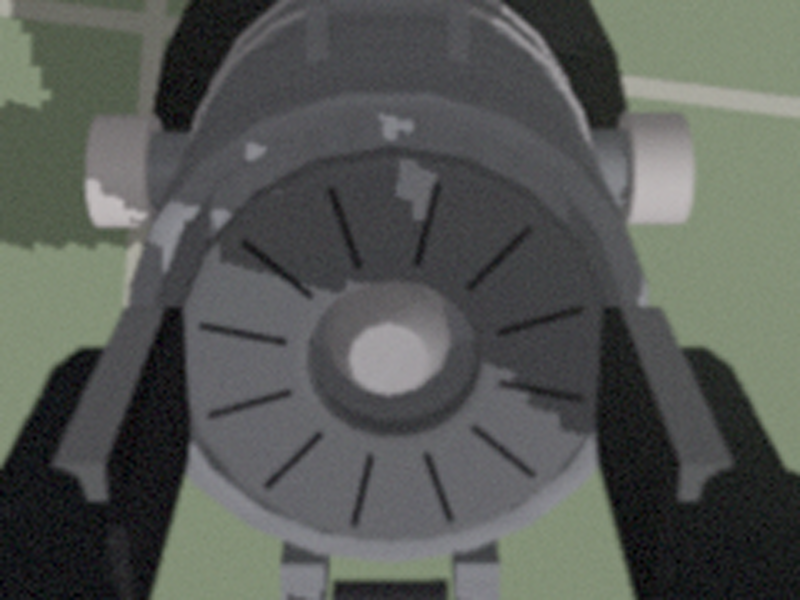

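The ring sits centred, with the rod tip at (388,358) inside the hole at (394,358), so I'm releasing it. Then on to ring two.

Request:
move_arm --gripper '[100,100,100,100,100]' --travel '[[0,0,0],[0,0,0],[0,0,0],[0,0,3],[0,0,4.5]]' --turn '[[0,0,0],[0,0,0],[0,0,0],[0,0,0],[0,0,0]]'

```text
clock: 7.85
tool_pos: [569.3, -106.0, 166.5]
tool_rot: [-0.003, -0.066, 0.998, 0.0]
ft_force: [1.1, 0.4, 0.4]
finger_gap: 85.3
gripper_force: 0.0
```

Request:
move_arm --gripper '[100,100,100,100,100]' --travel '[[-1,1,3],[-1.3,4.5,0],[-1.3,4.5,0],[-1.3,4.5,0],[-1.3,4.5,0]]' --turn '[[0,0,0],[0,0,0],[0,0,0],[0,0,0],[0,0,0]]'

```text
clock: 8.35
tool_pos: [508.5, 85.3, 198.7]
tool_rot: [0.0, -0.066, 0.998, 0.0]
ft_force: [0.5, 0.7, -0.2]
finger_gap: 85.2
gripper_force: 0.0
```

Request:
move_arm --gripper '[100,100,100,100,100]' --travel '[[-1.3,4.5,0],[-1.3,4.5,0],[-1.3,4.5,-1.5],[-1.3,4.5,-2],[-1.4,3.9,-2]]' --turn '[[0,0,0],[0,0,0],[0,0,0],[0,0,0],[0,0,0]]'

```text
clock: 8.85
tool_pos: [442.8, 304.2, 143.5]
tool_rot: [0.001, -0.066, 0.998, 0.001]
ft_force: [-0.4, 0.3, 0.3]
finger_gap: 85.3
gripper_force: 0.0
```

Request:
move_arm --gripper '[100,100]' --travel '[[0,0,0],[0,0,0]]' --turn '[[0,0,0],[0,0,0]]'

```text
clock: 9.05
tool_pos: [442.9, 302.4, 143.3]
tool_rot: [-0.0, -0.067, 0.998, -0.001]
ft_force: [0.9, 0.8, 0.6]
finger_gap: 85.4
gripper_force: 0.0
```

```bash
cat > look.py <<'E'
from h import *
s=ctrl.state();print(s['clock'],s['tool_pos'],s['tool_rot'],s['finger_gap'])
im=ctrl.snapshot('wrist');c=cam('wrist',s);save('w%d'%(s['clock']*100),im)
for r in rings(im,c):
    if r[2] is not None and 45<r[1][0]<r[1][1]<65: print(r)
im=ctrl.snapshot('top')
for r in rings(im,cam('top')):
    if 45<r[1][0]<r[1][1]<65: print('top',r)
E
python3 look.py
```

```text
9.05 [442.94825622 302.4131061  143.2972533 ] [-2.92762400e-04 -6.68885770e-02  9.97760257e-01 -5.49595192e-04] 85.35855210854021
(array([568.1, 298.3]), array([54.6, 55.8]), (array([568.1, 298.2]), array([19., 20.])))
(array([442.9, 303.4]), array([54.8, 55.6]), (array([443.2, 303.2]), array([19.6, 20.1])))
top (array([443. , 298.5]), array([45.4, 58.9]), None)
```

Request:
move_arm --gripper '[100,100,100,100,100]' --travel '[[0,0.09,-4.5],[0,0,-4.5],[0,0,-3],[0,0,-1.0],[0,0,-0.7]]' --turn '[[0,0,0],[0,0,0],[0,0,0],[0,0,0],[0,0,0]]'

```text
clock: 9.65
tool_pos: [444.4, 302.4, 7.1]
tool_rot: [0.0, -0.065, 0.998, 0.0]
ft_force: [-0.4, 0.6, 0.1]
finger_gap: 85.2
gripper_force: 0.0
```

Request:
move_arm --gripper '[50,50,50,50,50]' --travel '[[0,0,0],[0,0,0],[0,0,0],[0,0,0],[0,0,0]]' --turn '[[0,0,0],[0,0,0],[0,0,0],[0,0,0],[0,0,0]]'

```text
clock: 10.15
tool_pos: [444.3, 303.3, 8.2]
tool_rot: [0.001, -0.066, 0.998, 0.0]
ft_force: [-0.9, -1.2, 6.9]
finger_gap: 42.6
gripper_force: 3.3
```

Request:
move_arm --gripper '[50,50,50,50,50]' --travel '[[0,0,1.5],[0,0,4],[0,0,4.5],[1.3,-4,3.5],[1.4,-4.4,2.5]]' --turn '[[0,0,0],[0,0,0],[0,0,0],[0,0,0],[0,0,0]]'

```text
clock: 10.65
tool_pos: [469.4, 225.1, 165.6]
tool_rot: [0.002, -0.067, 0.998, 0.001]
ft_force: [1.5, -0.2, -1.1]
finger_gap: 42.9
gripper_force: 0.0
```

Request:
move_arm --gripper '[50,50,50,50,50]' --travel '[[1.4,-4.5,2],[1.4,-4.5,1],[1.4,-4.5,0],[1.4,-4.5,0],[1.4,-4.5,0]]' --turn '[[0,0,0],[0,0,0],[0,0,0],[0,0,0],[0,0,0]]'

```text
clock: 11.15
tool_pos: [538.6, -1.2, 192.7]
tool_rot: [0.001, -0.066, 0.998, 0.0]
ft_force: [1.4, 0.6, 0.3]
finger_gap: 42.7
gripper_force: 0.0
```

Request:
move_arm --gripper '[50,50,50,50,50]' --travel '[[1.4,-4.5,0],[1.7,-5,-0.5],[0,0,-2],[0,0,0],[0,0,0]]' --turn '[[0,0,0],[0,0,0],[0,0,0],[0,0,0],[0,0,0]]'

```text
clock: 11.65
tool_pos: [568.1, -91.4, 167.6]
tool_rot: [-0.0, -0.066, 0.998, -0.0]
ft_force: [-0.1, 0.6, 0.4]
finger_gap: 42.4
gripper_force: 0.0
```

That grip slid over the ring top: the gap closed to 42.6 mm, so the tips were too high. I go back, look and grip lower.

Request:
move_arm --gripper '[100,100,100,100,100]' --travel '[[-1.4,4.4,2],[-1.4,4.4,0],[-1.4,4.4,0],[-1.4,4.4,0],[-1.4,4.4,0]]' --turn '[[0,0,0],[0,0,0],[0,0,0],[0,0,0],[0,0,0]]'

```text
clock: 12.15
tool_pos: [497.6, 131.0, 189.0]
tool_rot: [0.001, -0.067, 0.998, 0.001]
ft_force: [1.5, 1.0, 0.3]
finger_gap: 85.3
gripper_force: 0.0
```

Request:
move_arm --gripper '[100,100,100,100,100]' --travel '[[-1.4,4.4,0],[-1.4,4.4,-2],[-1.4,4.4,-2.3],[-1.3,4.2,0],[0,0,0]]' --turn '[[0,0,0],[0,0,0],[0,0,0],[0,0,0],[0,0,0]]'

```text
clock: 12.65
tool_pos: [441.8, 305.6, 145.7]
tool_rot: [0.001, -0.069, 0.998, 0.001]
ft_force: [1.1, -0.4, -0.5]
finger_gap: 85.5
gripper_force: 0.0
```

```bash
python3 look.py
```

```text
12.65 [441.83558264 305.6336821  145.68456349] [ 5.49679015e-04 -6.94493348e-02  9.97585092e-01  6.86421113e-04] 85.46499176628788
(array([443.7, 305.3]), array([53.2, 62.2]), (array([445.6, 294.4]), array([2. , 2.8])))
top (array([442. , 302.8]), array([49.7, 54. ]), None)
```

Request:
move_arm --gripper '[100,100]' --travel '[[0,0,0],[0,0,0]]' --turn '[[0,0,0],[0,0,0]]'

```text
clock: 12.95
tool_pos: [444.2, 299.9, 145.8]
tool_rot: [0.0, -0.066, 0.998, 0.0]
ft_force: [-0.2, -0.2, -0.0]
finger_gap: 85.2
gripper_force: 0.0
```

```bash
cat >> h.py <<'E'
def tr(camn,t,z,c):
    for d in ctrl.trace(camn,t):
        k=cen(d['region']);P=at_z(c,k,z);e=cv2.fitEllipse(P[:,:2].astype(np.float32)) if len(k)>5 else None
        print(camn,t,round(d['confidence'],2),np.round(d['bbox']),e and np.round(np.r_[e[0],e[1]],1))
E
python3 look.py; python3 - <<'E'
from h import *
s=ctrl.state();tr('wrist','ring1_mid',10,cam('wrist',s));tr('top','ring1_mid',10,cam('top'))
E
```

```text
12.95 [444.19794759 299.94834654 145.75403009] [ 4.46136011e-04 -6.55396341e-02  9.97849793e-01  3.83378807e-04] 85.18450698358703
(array([442.6, 303.6]), array([54.4, 56.3]), (array([443., 303.]), array([19.3, 20.3])))
```

Request:
move_arm --gripper '[100,100,100,100,100]' --travel '[[-0.1,0.33,-4.5],[0,0,-4.5],[0,0,-3.3],[0,0,-1.2],[0,0,-0.8]]' --turn '[[0,0,0],[0,0,0],[0,0,0],[0,0,0],[0,0,0]]'

```text
clock: 13.65
tool_pos: [443.2, 303.4, 1.5]
tool_rot: [-0.0, -0.066, 0.998, -0.0]
ft_force: [0.6, 0.8, 0.1]
finger_gap: 85.6
gripper_force: 0.0
```

Request:
move_arm --gripper '[50,50,50,50,50]' --travel '[[0,0,0],[0,0,0],[0,0,0],[0,0,0],[0,0,0]]' --turn '[[0,0,0],[0,0,0],[0,0,0],[0,0,0],[0,0,0]]'

```text
clock: 14.15
tool_pos: [444.0, 304.7, 4.4]
tool_rot: [0.002, -0.066, 0.998, 0.001]
ft_force: [-0.6, 0.1, 5.5]
finger_gap: 52.7
gripper_force: 25.2
```

Request:
move_arm --gripper '[50,50,50,50,50]' --travel '[[0,0,1.5],[0,0,4],[0,0,4.5],[0,0,0],[0,0,0]]' --turn '[[0,0,0],[0,0,0],[0,0,0],[0,0,0],[0,0,0]]'

```text
clock: 14.65
tool_pos: [443.8, 304.8, 104.5]
tool_rot: [0.002, -0.066, 0.998, 0.002]
ft_force: [1.0, -0.8, -1.0]
finger_gap: 53.0
gripper_force: 26.4
```

```bash
cat > grip.py <<'E'
from h import *
s=ctrl.state();print(s['clock'],s['tool_pos'],s['finger_gap'])
im=ctrl.snapshot('wrist');save('g%d'%(s['clock']*100),im)
# hole of the held ring: compare with the first grip (hole at u 278.5, v 277) by template match
T=cv2.imread('pics/w5.png')[:,:,::-1];t=np.ascontiguousarray(T[215:335,215:342])
r=cv2.matchTemplate(np.ascontiguousarray(im[190:360,190:370]),t,cv2.TM_CCOEFF_NORMED);_,v,_,l=cv2.minMaxLoc(r);print(v,'shift px',l[0]+190-215,l[1]+190-215)
c=cam('wrist',s)
for q in rings(im,c,s['tool_pos'][2]+4.6): print(q)
E
python3 grip.py
```

```text
14.65 [443.75337414 304.77946739 104.48476802] 52.96686342318595
0.37999820709228516 shift px 1 3
(array([445.2, 343.9]), array([ 7.5, 36.5]), None)
(array([454.8, 269.6]), array([ 7.3, 36.1]), None)
(array([451.8, 303.7]), array([50.5, 86.6]), (array([483.7, 296.8]), array([10.9, 12. ])))
(array([364. , 387.8]), array([ 8.3, 54. ]), None)
(array([366.6, 217.5]), array([ 2.7, 54.7]), None)
```

Request:
move_arm --gripper '[50,50,50,50,50]' --travel '[[1.3,-4.1,4],[1.3,-4.2,3],[1.4,-4.5,2],[1.4,-4.5,0],[1.4,-4.5,0]]' --turn '[[0,0,0],[0,0,0],[0,0,0],[0,0,0],[0,0,0]]'

```text
clock: 15.2
tool_pos: [507.9, 93.8, 183.6]
tool_rot: [-0.0, -0.066, 0.998, 0.0]
ft_force: [1.3, 0.7, -0.4]
finger_gap: 52.2
gripper_force: 26.5
```

Request:
move_arm --gripper '[50,50,50,50,50]' --travel '[[1.4,-4.5,0],[1.4,-4.5,0],[1.4,-4.5,0],[1.4,-4.3,0],[0.35,-1.5,-3.5]]' --turn '[[0,0,0],[0,0,0],[0,0,0],[0,0,0],[0,0,0]]'

```text
clock: 15.7
tool_pos: [570.7, -101.8, 151.5]
tool_rot: [0.004, -0.065, 0.998, -0.001]
ft_force: [0.6, 0.7, -1.2]
finger_gap: 52.0
gripper_force: 26.5
```

Request:
move_arm --gripper '[50,50,50,50,50]' --travel '[[0,0,-3.0],[0,0,-2.4],[0,0,0],[0,0,0],[0,0,0]]' --turn '[[0,0,0],[0,0,0],[0,0,0],[0,0,0],[0,0,0]]'

```text
clock: 16.2
tool_pos: [567.6, -97.5, 95.3]
tool_rot: [0.0, -0.066, 0.998, -0.0]
ft_force: [0.5, -0.5, -0.5]
finger_gap: 52.0
gripper_force: 35.4
```

```bash
python3 - <<'E'
from h import *
s=ctrl.state();print(s['clock'],s['tool_pos'],s['tool_rot'])
im=ctrl.snapshot('wrist');save('r2c',cv2.resize(im[170:350,160:400],(800,600),interpolation=cv2.INTER_CUBIC))
E
```

```text
16.2 [567.55071079 -97.48739373  95.2911196 ] [ 1.70270457e-04 -6.59680851e-02  9.97821719e-01 -2.47803898e-05]
```

View pics/r2c.png

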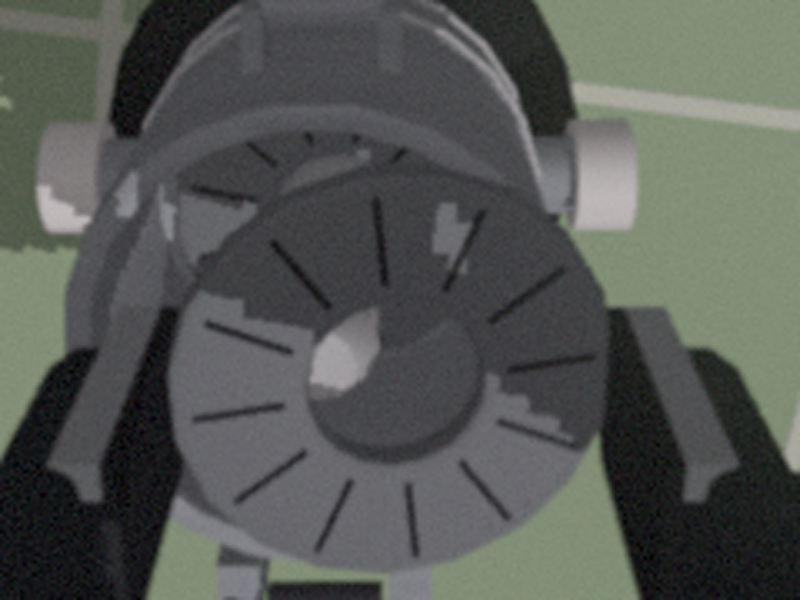

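Ring 1 lies flat in the bore. The second ring is about 9 mm too far in +y because some rows fell short. I'll raise it, shift and lower.

Request:
move_arm --gripper '[50,50,50,50,50]' --travel '[[0,0,1.0],[0.15,-0.86,0],[0,0,0],[0,0,0],[0,0,0]]' --turn '[[0,0,0],[0,0,0],[0,0,0],[0,0,0],[0,0,0]]'

```text
clock: 16.75
tool_pos: [568.7, -106.3, 104.6]
tool_rot: [-0.0, -0.066, 0.998, 0.0]
ft_force: [-0.3, -0.2, 0.9]
finger_gap: 52.7
gripper_force: 35.4
```

```bash
python3 - <<'E'
from h import *
s=ctrl.state();print(s['clock'],s['tool_pos'],s['tool_rot'])
im=ctrl.snapshot('wrist');save('r2d',im)
save('r2dc',cv2.resize(im[170:350,160:400],(480,360),interpolation=cv2.INTER_CUBIC))
# rod: brightest blob inside hole
g=cv2.GaussianBlur(cv2.cvtColor(im,cv2.COLOR_RGB2GRAY),(3,3),0)
h=g[250:305,245:312];m=(h>115).astype(np.uint8);n,l,st,ce=cv2.connectedComponentsWithStats(m)
for i in range(1,n):
    if st[i,4]>15: print('bright',st[i],ce[i]+[245,250])
E
```

```text
16.75 [ 568.71357265 -106.25848167  104.57563573] [-1.72655793e-04 -6.57070194e-02  9.97838941e-01  7.47869554e-05]
bright [20 11 17  8 71] [272.16901408 264.11267606]
```

View pics/r2dc.png

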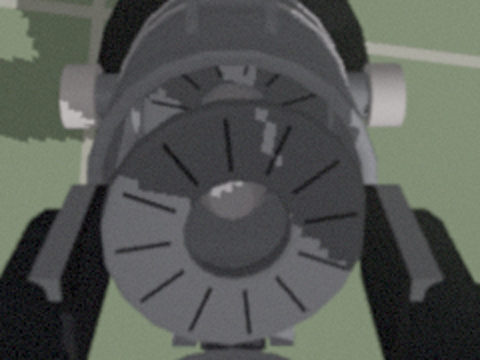

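Rod at (237,200) and hole at (237,230): descending 11 mm lines them up.

Request:
move_arm --gripper '[50,50,50,50,50]' --travel '[[0,0,-0.6],[0,0,-0.55],[0,0,0],[0,0,0],[0,0,0]]' --turn '[[0,0,0],[0,0,0],[0,0,0],[0,0,0],[0,0,0]]'

```text
clock: 17.3
tool_pos: [569.0, -106.2, 93.3]
tool_rot: [0.0, -0.066, 0.998, -0.0]
ft_force: [0.8, -0.6, -0.6]
finger_gap: 52.3
gripper_force: 35.4
```

Request:
move_arm --gripper '[100,100,100,100,100]' --travel '[[0,0,0],[0,0,0],[0,0,0],[0,0,3],[0,0,4.5]]' --turn '[[0,0,0],[0,0,0],[0,0,0],[0,0,0],[0,0,0]]'

```text
clock: 17.8
tool_pos: [566.9, -106.0, 166.4]
tool_rot: [-0.003, -0.066, 0.998, 0.0]
ft_force: [1.3, -0.5, 0.5]
finger_gap: 85.6
gripper_force: 0.0
```

Request:
move_arm --gripper '[100,100,100,100,100]' --travel '[[0,1,3],[0,4,0],[0,4,0],[0,4,0],[0,4,0]]' --turn '[[0,0,0],[0,0,0],[0,0,0],[0,0,0],[0,0,0]]'

```text
clock: 18.3
tool_pos: [568.7, 65.3, 198.5]
tool_rot: [0.0, -0.066, 0.998, 0.0]
ft_force: [0.8, -0.4, 0.2]
finger_gap: 85.4
gripper_force: 0.0
```

Request:
move_arm --gripper '[100,100,100,100,100]' --travel '[[0,4,0],[0,4,-1],[0,4,-2],[0,4,-2],[0,4,0]]' --turn '[[0,0,0],[0,0,0],[0,0,0],[0,0,0],[0,0,0]]'

```text
clock: 18.8
tool_pos: [567.0, 264.7, 145.0]
tool_rot: [-0.003, -0.066, 0.998, -0.001]
ft_force: [0.8, 0.2, 0.3]
finger_gap: 85.3
gripper_force: 0.0
```

Request:
move_arm --gripper '[100,100,100,100]' --travel '[[0,3.3,0],[0,0,0],[0,0,0],[0,0,0]]' --turn '[[0,0,0],[0,0,0],[0,0,0],[0,0,0]]'

```text
clock: 19.2
tool_pos: [569.0, 296.1, 148.3]
tool_rot: [0.0, -0.066, 0.998, -0.0]
ft_force: [0.8, -0.7, 0.7]
finger_gap: 85.5
gripper_force: 0.0
```

```bash
python3 look.py
```

```text
19.2 [568.97868483 296.11110967 148.34863254] [ 4.56314728e-06 -6.55816481e-02  9.97847204e-01 -7.64472362e-05] 85.54483191654019
(array([569.5, 298.3]), array([55.1, 55.8]), (array([569.3, 298.1]), array([19.7, 20. ])))
```

Request:
move_arm --gripper '[100,100,100,100,100]' --travel '[[0.04,0.21,-4.5],[0,0,-4.5],[0,0,-3.5],[0,0,-1.2],[0,0,-0.85]]' --turn '[[0,0,0],[0,0,0],[0,0,0],[0,0,0],[0,0,0]]'

```text
clock: 19.8
tool_pos: [569.6, 298.2, 2.5]
tool_rot: [-0.0, -0.066, 0.998, -0.0]
ft_force: [1.1, -0.2, 0.7]
finger_gap: 85.5
gripper_force: 0.0
```

Request:
move_arm --gripper '[50,50,50,50,50]' --travel '[[0,0,0],[0,0,0],[0,0,0],[0,0,0],[0,0,0]]' --turn '[[0,0,0],[0,0,0],[0,0,0],[0,0,0],[0,0,0]]'

```text
clock: 20.3
tool_pos: [570.6, 299.6, 5.3]
tool_rot: [0.002, -0.066, 0.998, 0.001]
ft_force: [-0.4, -0.5, 7.2]
finger_gap: 51.7
gripper_force: 25.6
```

Request:
move_arm --gripper '[50,50,50,50,50]' --travel '[[0,0,1.5],[0,0,4],[0,0,4.5],[0,0,4.5],[0,0,4]]' --turn '[[0,0,0],[0,0,0],[0,0,0],[0,0,0],[0,0,0]]'

```text
clock: 20.8
tool_pos: [569.6, 299.1, 191.4]
tool_rot: [0.001, -0.066, 0.998, 0.001]
ft_force: [0.7, -0.2, 0.4]
finger_gap: 51.5
gripper_force: 26.3
```

Request:
move_arm --gripper '[50,50,50,50,50]' --travel '[[0,-4,0],[0,-4,0],[0,-4,0],[0,-4,0],[0,-4,0]]' --turn '[[0,0,0],[0,0,0],[0,0,0],[0,0,0],[0,0,0]]'

```text
clock: 21.3
tool_pos: [569.2, 97.6, 188.8]
tool_rot: [0.001, -0.066, 0.998, 0.0]
ft_force: [-1.2, -0.6, 0.2]
finger_gap: 51.6
gripper_force: 26.3
```

Request:
move_arm --gripper '[50,50,50,50,50]' --travel '[[0,-4,0],[0,-4,0],[0,-4,0],[0,-4,0],[0,-4,0]]' --turn '[[0,0,0],[0,0,0],[0,0,0],[0,0,0],[0,0,0]]'

```text
clock: 21.8
tool_pos: [569.3, -102.6, 188.8]
tool_rot: [0.001, -0.066, 0.998, 0.0]
ft_force: [1.1, 0.1, 0.5]
finger_gap: 51.8
gripper_force: 26.3
```

Request:
move_arm --gripper '[50,50,50,50]' --travel '[[0,-0.4,0],[0,0,0],[0,0,0],[0,0,0]]' --turn '[[0,0,0],[0,0,0],[0,0,0],[0,0,0]]'

```text
clock: 22.2
tool_pos: [569.5, -103.9, 188.0]
tool_rot: [0.0, -0.067, 0.998, 0.0]
ft_force: [0.5, 1.5, -1.1]
finger_gap: 51.5
gripper_force: 26.3
```

Request:
move_arm --gripper '[50,50,50,50,50]' --travel '[[0,-0.23,-4],[0,0,-3],[0,0,-1.3],[0,0,0],[0,0,0]]' --turn '[[0,0,0],[0,0,0],[0,0,0],[0,0,0],[0,0,0]]'

```text
clock: 22.7
tool_pos: [569.9, -106.8, 105.5]
tool_rot: [0.0, -0.067, 0.998, -0.0]
ft_force: [-0.2, -0.7, -0.1]
finger_gap: 51.3
gripper_force: 26.3
```

```bash
python3 - <<'E'
from h import *
s=ctrl.state();print(s['clock'],s['tool_pos'],s['tool_rot'])
im=ctrl.snapshot('wrist');save('r3d',im)
def edge(im): 
    g=cv2.cvtColor(im,cv2.COLOR_RGB2GRAY)
    # hole's bottom dark wall and ring's lower outline along the column u=278
    return [int(x) for x in g[235:345:1,276:281].mean(1)]
import sys
for n in('w5','w6c','r2d','r3d'):
    if n=='w6c':continue
    a=cv2.imread('pics/%s.png'%n)[:,:,::-1];a=np.ascontiguousarray(a);print(n,edge(a))
g=cv2.GaussianBlur(cv2.cvtColor(im,cv2.COLOR_RGB2GRAY),(3,3),0)
h=g[240:305,245:312];m=(h>115).astype(np.uint8);n,l,st,ce=cv2.connectedComponentsWithStats(m)
for i in range(1,n):
    if st[i,4]>15: print('bright',st[i],ce[i]+[245,240])
E
```

```text
22.7 [ 569.87505878 -106.78925754  105.4978581 ] [ 4.18535676e-04 -6.65648801e-02  9.97781979e-01 -2.53418545e-04]
w5 [64, 64, 65, 63, 63, 64, 63, 63, 63, 62, 64, 60, 62, 62, 62, 62, 60, 62, 69, 94, 104, 105, 104, 101, 101, 101, 98, 88, 78, 70, 71, 71, 70, 70, 70, 69, 72, 70, 71, 70, 71, 73, 72, 74, 74, 71, 72, 71, 71, 69, 68, 68, 69, 72, 69, 71, 70, 69, 71, 72, 66, 58, 52, 56, 57, 71, 89, 97, 99, 100, 99, 101, 100, 100, 100, 100, 100, 99, 101, 99, 100, 100, 100, 99, 100, 99, 100, 99, 98, 100, 100, 100, 100, 99, 99, 100, 95, 87, 76, 80, 80, 79, 82, 79, 75, 72, 74, 73, 76, 75]
r2d [64, 61, 62, 65, 65, 63, 63, 62, 62, 62, 62, 63, 60, 61, 61, 60, 59, 63, 57, 58, 60, 60, 61, 62, 64, 94, 136, 137, 112, 104, 105, 103, 102, 104, 102, 103, 102, 101, 102, 101, 102, 100, 101, 95, 84, 73, 72, 71, 72, 73, 70, 72, 72, 72, 71, 72, 73, 72, 74, 75, 72, 73, 71, 69, 70, 68, 69, 70, 65, 54, 54, 56, 54, 68, 86, 100, 105, 104, 106, 105, 105, 104, 103, 104, 106, 104, 106, 104, 106, 105, 105, 105, 105, 105, 103, 105, 105, 104, 103, 105, 104, 104, 105, 103, 104, 102, 85, 59, 47, 63]
r3d [61, 65, 63, 62, 63, 65, 65, 64, 64, 62, 64, 62, 65, 62, 62, 60, 60, 64, 65, 87, 109, 133, 154, 160, 159, 159, 159, 159, 160, 158, 159, 154, 137, 112, 105, 103, 103, 100, 101, 100, 96, 81, 73, 72, 70, 72, 70, 71, 71, 73, 70, 72, 71, 72, 74, 74, 74, 73, 72, 72, 67, 57, 53, 57, 58, 69, 87, 98, 101, 100, 102, 101, 101, 100, 102, 101, 101, 101, 100, 100, 101, 100, 102, 99, 101, 100, 100, 101, 102, 100, 101, 98, 100, 100, 99, 99, 99, 82, 57, 47, 51, 52, 49, 47, 45, 48, 65, 77, 76, 78]
bright [ 21  16  21  17 235] [274.87234043 263.05957447]
```

Request:
move_arm --gripper '[50,50,50,50,50]' --travel '[[0.1,-0.07,0],[0,0,-0.65],[0,0,-0.6],[0,0,0],[0,0,0]]' --turn '[[0,0,0],[0,0,0],[0,0,0],[0,0,0],[0,0,0]]'

```text
clock: 23.25
tool_pos: [570.1, -108.1, 91.9]
tool_rot: [-0.0, -0.066, 0.998, -0.0]
ft_force: [1.0, -0.0, -0.6]
finger_gap: 51.2
gripper_force: 26.3
```

```bash
python3 - <<'E'
from h import *
s=ctrl.state();print(s['clock'],s['tool_pos'],s['ft_force'])
im=ctrl.snapshot('wrist');save('r3e',im)
g=cv2.GaussianBlur(cv2.cvtColor(im,cv2.COLOR_RGB2GRAY),(3,3),0)
h=g[240:305,245:312];m=(h>115).astype(np.uint8);n,l,st,ce=cv2.connectedComponentsWithStats(m)
for i in range(1,n):
    if st[i,4]>15: print('bright',st[i],ce[i]+[245,240])
print([int(x) for x in g[276:281,240:320].mean(0)]);print([int(x) for x in g[235:345,276:281].mean(1)])
E
```

```text
23.25 [ 570.0698479  -108.14211263   91.92174429] [ 1.04356895e+00 -5.58210009e-04 -6.03466971e-01]
bright [ 23  29  29  23 527] [282.27324478 279.4459203 ]
[102, 102, 102, 102, 102, 102, 102, 103, 104, 106, 105, 99, 87, 76, 71, 70, 71, 70, 70, 70, 70, 71, 75, 82, 87, 90, 93, 97, 109, 131, 149, 158, 161, 161, 161, 161, 161, 162, 161, 161, 160, 161, 161, 161, 161, 161, 161, 160, 159, 159, 158, 153, 147, 141, 137, 130, 115, 94, 80, 75, 73, 69, 66, 70, 82, 93, 95, 88, 76, 67, 64, 64, 64, 64, 64, 64, 64, 64, 64, 64]
[64, 64, 65, 65, 64, 65, 65, 64, 64, 64, 64, 64, 64, 63, 63, 64, 63, 63, 69, 79, 87, 90, 90, 90, 91, 92, 93, 93, 94, 94, 95, 97, 99, 102, 109, 125, 146, 158, 161, 161, 161, 161, 161, 161, 161, 161, 161, 161, 160, 161, 161, 161, 161, 160, 158, 145, 118, 89, 74, 70, 67, 60, 57, 58, 61, 72, 87, 97, 100, 102, 102, 103, 102, 102, 101, 102, 102, 101, 102, 101, 101, 101, 102, 103, 103, 102, 101, 102, 102, 102, 102, 102, 102, 102, 102, 102, 98, 89, 82, 87, 105, 122, 129, 131, 132, 134, 135, 136, 136, 137]
```

Request:
move_arm --gripper '[50,50,50,50,50]' --travel '[[0.15,0.1,0.15],[0,0,0],[0,0,0],[0,0,0],[0,0,0]]' --turn '[[0,0,0],[0,0,0],[0,0,0],[0,0,0],[0,0,0]]'

```text
clock: 23.8
tool_pos: [571.8, -107.1, 93.7]
tool_rot: [0.0, -0.066, 0.998, 0.0]
ft_force: [-0.3, -0.1, 0.3]
finger_gap: 51.5
gripper_force: 26.3
```

Request:
move_arm --gripper '[100,100,100,100,100]' --travel '[[0,0,0],[0,0,0],[0,0,0],[0,0,3],[0,0,4.5]]' --turn '[[0,0,0],[0,0,0],[0,0,0],[0,0,0],[0,0,0]]'

```text
clock: 24.3
tool_pos: [569.8, -106.9, 166.8]
tool_rot: [-0.003, -0.066, 0.998, 0.0]
ft_force: [2.0, 0.9, 1.1]
finger_gap: 85.2
gripper_force: 0.0
```

Request:
move_arm --gripper '[100,100,100,100,100]' --travel '[[0,0,4],[0,0,4],[0,-3.0,4],[0,-4,2],[0,-4,0]]' --turn '[[0,0,0],[0,0,0],[0,0,0],[0,0,0],[0,0,0]]'

```text
clock: 24.8
tool_pos: [572.8, -218.6, 313.3]
tool_rot: [0.004, -0.066, 0.998, -0.001]
ft_force: [1.3, -0.3, -0.7]
finger_gap: 85.2
gripper_force: 0.0
```

Request:
move_arm --gripper '[100,100,100,100]' --travel '[[0,-4,0],[0,0,0],[0,0,0],[0,0,0]]' --turn '[[0,0,0],[0,0,0],[0,0,0],[0,0,0]]'

```text
clock: 25.2
tool_pos: [571.9, -256.6, 308.7]
tool_rot: [0.0, -0.066, 0.998, 0.0]
ft_force: [0.1, 0.6, 0.0]
finger_gap: 85.5
gripper_force: 0.0
```

```bash
python3 - <<'E'
from h import *
s=ctrl.state();print(s['clock'],s['tool_pos'],s['tool_rot'])
im=ctrl.snapshot('wrist');c=cam('wrist',s)
t=ctrl.snapshot('top')
for d in ctrl.trace('wrist','spring_mid')+ctrl.trace('top','spring_mid'): print(d['confidence'],d['bbox'])
print(proj(c,[[538,-258,61],[538,-258,0]]))
mat=t[200:295,170:266];wr=cv2.resize(im,(560,420))
out=np.zeros((600,560,3),np.uint8);out[:420]=wr;out[420:]=0;out[424:600,0:178]=cv2.resize(mat,(178,176));
out[424:600,200:500]=cv2.resize(t[185:255,330:450],(300,176));save('sp',out)
E
```

```text
25.2 [ 571.8517978  -256.57894591  308.74390898] [ 1.41942328e-05 -6.60847309e-02  9.97814013e-01  6.29555496e-05]
0.75 [411.3, 77.1, 28.4, 70.2]
0.61 [251.3, 113.4, 26.7, 28.4]
[[279.19442336 130.40632404]
 [278.92414817 124.68408083]]
```

View pics/sp.png

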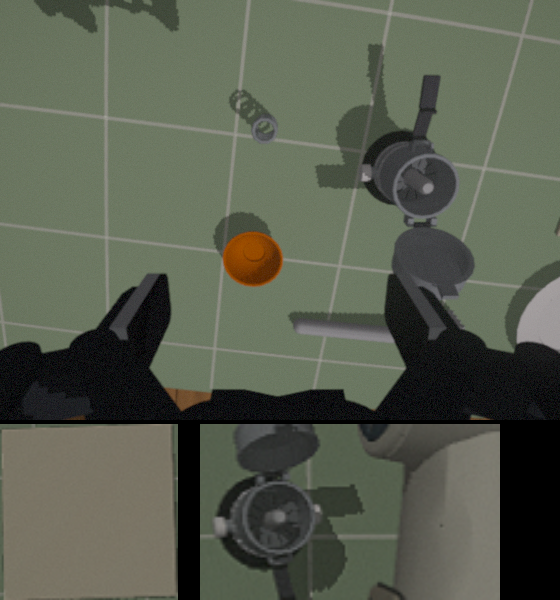

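The mat (bottom left panel) is empty, so there were three rings and all are in. The spring top is at (264,128) and the canister mouth at (424,185).

```bash
python3 - <<'E'
from h import *
s=ctrl.state();c=cam('wrist',s)
p=at_z(c,(264,127.8),61)[0];print(p,p-s['tool_pos'])
print('mouth',at_z(c,(424,186.5),92)[0],'rod',at_z(c,(427.5,187),96)[0])
E
```

```text
[ 537.72742955 -273.51261463   61.        ] [ -34.25335436  -17.36330349 -248.0816445 ]
mouth [ 570.16276483 -107.29526469   92.        ] rod [ 569.36120599 -105.44756705   96.        ]
```

Request:
move_arm --gripper '[100,100,100,100,100]' --travel '[[-3.4,-1.7,-2],[0,0,-4.5],[0,0,-4.5],[0,0,-4],[0,0,0]]' --turn '[[0,0,0],[0,0,0],[0,0,0],[0,0,0],[0,0,0]]'

```text
clock: 25.9
tool_pos: [534.2, -271.9, 152.8]
tool_rot: [-0.005, -0.066, 0.998, 0.003]
ft_force: [0.5, -0.1, -0.9]
finger_gap: 85.3
gripper_force: 0.0
```

Request:
move_arm --gripper '[100,100,100]' --travel '[[0,0,0],[0,0,0],[0,0,0]]' --turn '[[0,0,0],[0,0,0],[0,0,0]]'

```text
clock: 26.2
tool_pos: [539.3, -274.5, 161.6]
tool_rot: [0.002, -0.066, 0.998, -0.001]
ft_force: [0.6, 0.1, 0.4]
finger_gap: 85.6
gripper_force: 0.0
```

```bash
python3 - <<'E'
from h import *
s=ctrl.state();print(s['clock'],s['tool_pos'],s['tool_rot'])
im=ctrl.snapshot('wrist');c=cam('wrist',s);save('s2',im)
for d in ctrl.trace('wrist','spring_mid'): print(d['confidence'],d['bbox'])
g=cv2.cvtColor(im,cv2.COLOR_RGB2HSV);x,y=proj(c,[[537.7,-273.5,61]])[0].astype(int);print(x,y)
w=g[y-45:y+45,x-45:x+45];m=(w[:,:,1]<50)&(w[:,:,2]>90);v,u=np.nonzero(m);print(m.sum(),u.min()+x-45,u.max()+x-45,v.min()+y-45,v.max()+y-45)
e=cv2.minEnclosingCircle(np.c_[u,v].astype(np.float32));print(e,at_z(c,np.array(e[0])+[x-45,y-45],61))
E
```

```text
26.2 [ 539.34771296 -274.47972064  161.58761191] [ 2.29076813e-03 -6.60809724e-02  9.97811169e-01 -9.63757349e-04]
0.57 [258.4, 170.9, 39.8, 50.1]
0.52 [494.8, 124.4, 62.2, 104.6]
277 201
5911 232 321 156 245
((44.011234283447266, 44.9997444152832), 62.233619689941406) [[ 537.28066372 -274.82990199   61.        ]]
```

Request:
move_arm --gripper '[100,100,100,100,100]' --travel '[[-0.1,0.1,-4],[0,0,-4],[0,0,-2.5],[0,0,-1.4],[0,0,0]]' --turn '[[0,0,0],[0,0,0],[0,0,0],[0,0,0],[0,0,0]]'

```text
clock: 26.8
tool_pos: [535.6, -272.7, 38.0]
tool_rot: [-0.002, -0.066, 0.998, 0.001]
ft_force: [-0.4, -0.4, 0.8]
finger_gap: 85.3
gripper_force: 0.0
```

Request:
move_arm --gripper '[20,20,20,20,20]' --travel '[[0,0,0],[0,0,0],[0,0,0],[0,0,0],[0,0,0]]' --turn '[[0,0,0],[0,0,0],[0,0,0],[0,0,0],[0,0,0]]' --newtons 25

```text
clock: 27.3
tool_pos: [537.2, -273.3, 40.4]
tool_rot: [0.001, -0.066, 0.998, -0.0]
ft_force: [0.5, -0.7, 1.1]
finger_gap: 25.8
gripper_force: 24.5
```

Request:
move_arm --gripper '[20,20,20,20,20]' --travel '[[0,0,0],[0,0,0],[0,0,2],[0,0,3],[0,0,0]]' --turn '[[0,0,0],[0,0,0],[0,0,0],[0,0,0],[0,0,0]]'

```text
clock: 27.8
tool_pos: [539.1, -274.1, 93.8]
tool_rot: [0.003, -0.066, 0.998, -0.002]
ft_force: [0.4, -1.3, -0.7]
finger_gap: 25.8
gripper_force: 24.8
```

Request:
move_arm --gripper '[20,20,20,20,20]' --travel '[[0,0,3.5],[0,0,3.7],[0,0,0],[0,0,0],[0,0,0]]' --turn '[[0,0,0],[0,0,0],[0,0,0],[0,0,0],[0,0,0]]'

```text
clock: 28.3
tool_pos: [536.0, -272.6, 160.1]
tool_rot: [-0.001, -0.066, 0.998, 0.001]
ft_force: [0.5, 0.2, -1.6]
finger_gap: 26.3
gripper_force: 24.9
```

```bash
python3 - <<'E'
from h import *
s=ctrl.state();print(s['clock'],s['tool_pos'],s['tool_rot'])
im=ctrl.snapshot('wrist');c=cam('wrist',s);save('s3',im)
z=s['tool_pos'][2]
for d in ctrl.trace('wrist','spring_mid'):
    print(d['confidence'],d['bbox'])
    k=cen(d['region']).astype(float);print('low rows',k[:,1].max(),'cols',k[:,0].min(),k[:,0].max())
T=s['tool_pos']
a=np.linspace(0,2*np.pi,60)
for n,dz in(('top',20.6),('bot',-40.4)):
    P=T+np.c_[14*np.cos(a),14*np.sin(a),np.full(60,dz)];q=proj(c,P);print(n,q.min(0),q.max(0),q.mean(0))
E
```

```text
28.3 [ 535.99732307 -272.584956    160.10263501] [-1.20090213e-03 -6.57568348e-02  9.97834655e-01  7.72588025e-04]
0.55 [242.4, 218.9, 70.1, 115.9]
low rows 335.0 cols 242.0 311.0
0.52 [239.7, 262.1, 72.7, 74.2]
low rows 335.0 cols 243.0 311.0
top [237.32897531 268.29080267] [312.13998858 333.46936527] [274.66530907 301.92609344]
bot [248.80317522 213.94443853] [301.72277957 262.95303692] [275.20612242 239.11447019]
```

Request:
move_arm --gripper '[20,20,20,20,20]' --travel '[[0.8,4,0.5],[0.8,4,0],[0.8,4,0],[0.7,3,0],[0,1.6,0]]' --turn '[[0,0,0],[0,0,0],[0,0,0],[0,0,0],[0,0,0]]'

```text
clock: 28.9
tool_pos: [567.9, -104.7, 165.6]
tool_rot: [-0.001, -0.067, 0.998, 0.0]
ft_force: [0.3, -1.1, -1.2]
finger_gap: 25.7
gripper_force: 24.9
```

Request:
move_arm --gripper '[20,20,20,20,20]' --travel '[[0,0,-1],[0,0,0],[0,0,0],[0,0,0],[0,0,0]]' --turn '[[0,0,0],[0,0,0],[0,0,0],[0,0,0],[0,0,0]]'

```text
clock: 29.4
tool_pos: [567.8, -108.0, 156.9]
tool_rot: [0.0, -0.065, 0.998, -0.0]
ft_force: [-0.2, 0.4, -0.4]
finger_gap: 26.1
gripper_force: 24.9
```

```bash
python3 - <<'E'
from h import *
s=ctrl.state();print(s['clock'],s['tool_pos'],s['tool_rot'])
im=ctrl.snapshot('wrist');c=cam('wrist',s)
print(proj(c,[[569.5,-106,96],np.array(s['tool_pos'])+[2,.8,-40.4]]))
save('s4',cv2.resize(im[180:345,167:387],(800,600),interpolation=cv2.INTER_CUBIC))
E
```

```text
29.4 [ 567.78192579 -107.95149072  156.92024995] [ 1.44094586e-04 -6.52640930e-02  9.97868012e-01 -8.73588566e-05]
[[278.51469202 228.2350198 ]
 [276.41700408 242.44656718]]
```

View pics/s4.png

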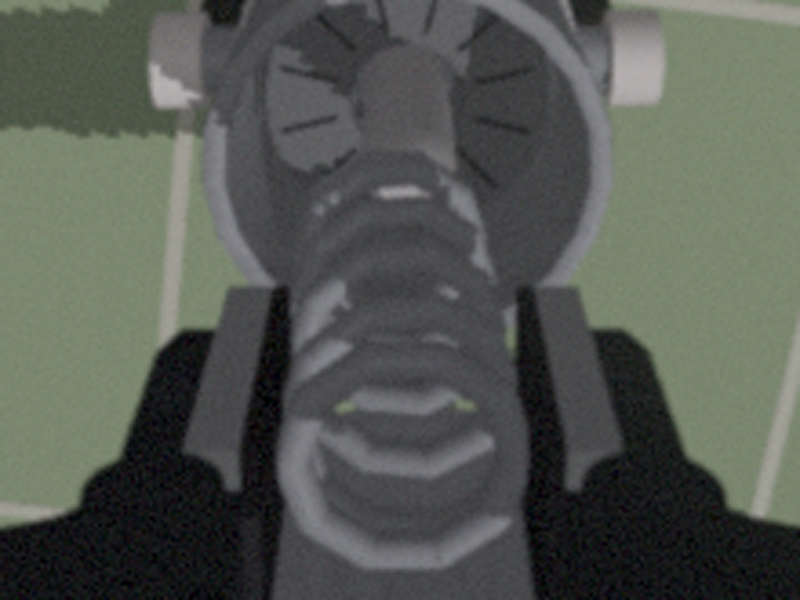

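The spring's lower end is centred at about (397,170) and the rod at about (406,105). They line up within about 1.5 mm, so I nudge +y and lower while watching the force.

Request:
move_arm --gripper '[20,20,20,20,20]' --travel '[[0,0.13,-1.0],[0,0,-1.0],[0,0,-0.4],[0,0,-0.4],[0,0,0]]' --turn '[[0,0,0],[0,0,0],[0,0,0],[0,0,0],[0,0,0]]'

```text
clock: 29.95
tool_pos: [567.4, -105.7, 128.0]
tool_rot: [-0.001, -0.066, 0.998, 0.0]
ft_force: [-0.2, -1.0, -1.0]
finger_gap: 26.0
gripper_force: 24.9
```

Request:
move_arm --gripper '[20,20,20]' --travel '[[0,0,-0.3],[0,0,-0.3],[0,0,0]]' --turn '[[0,0,0],[0,0,0],[0,0,0]]'

```text
clock: 30.25
tool_pos: [567.6, -105.7, 122.3]
tool_rot: [-0.0, -0.066, 0.998, 0.0]
ft_force: [0.0, 0.2, -1.1]
finger_gap: 25.9
gripper_force: 24.9
```

Request:
move_arm --gripper '[20,20,20,20,20]' --travel '[[0,0,-0.5],[0,0,-0.5],[0,0,-0.5],[0,0,0],[0,0,0]]' --turn '[[0,0,0],[0,0,0],[0,0,0],[0,0,0],[0,0,0]]'

```text
clock: 30.75
tool_pos: [567.7, -105.8, 107.5]
tool_rot: [-0.0, -0.066, 0.998, -0.0]
ft_force: [0.3, 0.0, -1.0]
finger_gap: 26.0
gripper_force: 24.9
```

Request:
move_arm --gripper '[20,20,20,20,20]' --travel '[[0,0,-0.5],[0,0,-0.3],[0,0,-0.2],[0,0,0],[0,0,0]]' --turn '[[0,0,0],[0,0,0],[0,0,0],[0,0,0],[0,0,0]]'

```text
clock: 31.25
tool_pos: [567.8, -105.8, 97.7]
tool_rot: [-0.0, -0.066, 0.998, -0.0]
ft_force: [-0.2, 0.6, -0.3]
finger_gap: 25.9
gripper_force: 24.9
```

Request:
move_arm --gripper '[20,20,100,100,100]' --travel '[[0,0,-0.2],[0,0,0],[0,0,0],[0,0,0],[0,0,0]]' --turn '[[0,0,0],[0,0,0],[0,0,0],[0,0,0],[0,0,0]]'

```text
clock: 31.75
tool_pos: [567.8, -105.8, 95.8]
tool_rot: [0.0, -0.066, 0.998, 0.0]
ft_force: [-0.2, 0.4, -0.4]
finger_gap: 68.8
gripper_force: 0.0
```

Request:
move_arm --gripper '[100,100,100,100,100]' --travel '[[0,0,3],[0,0,4],[0,0,4.5],[0,0,0],[0,0,0]]' --turn '[[0,0,0],[0,0,0],[0,0,0],[0,0,0],[0,0,0]]'

```text
clock: 32.25
tool_pos: [568.4, -105.6, 211.9]
tool_rot: [0.002, -0.066, 0.998, 0.0]
ft_force: [0.5, 0.7, -0.4]
finger_gap: 85.2
gripper_force: 0.0
```

```bash
python3 - <<'E'
from h import *
s=ctrl.state();print(s['clock'],s['tool_pos'],s['tool_rot'],s['ft_force'])
im=ctrl.snapshot('wrist');c=cam('wrist',s);save('s5',im)
a=np.linspace(0,2*np.pi,60)
for z in (116,55):
    q=proj(c,np.array([569,-106.2,z])+np.c_[14*np.cos(a),14*np.sin(a),0*a]);print(z,q.min(0),q.max(0))
for d in ctrl.trace('wrist','spring_mid'): print(d['confidence'],d['bbox'])
E
```

```text
32.25 [ 568.38075367 -105.63675404  211.93041706] [ 1.50561087e-03 -6.58110439e-02  9.97830952e-01  1.77539756e-04] [ 0.4983398   0.68369824 -0.41661245]
116 [253.92520439 186.81983066] [295.67374381 226.51333758]
55 [258.29417372 167.44771519] [292.18278899 200.29536703]
0.87 [251.7, 170.2, 43.4, 56.7]
```

The spring is seated, with its traced outline matching a top height of 116 mm. Next I go over the lid with shut fingers and come down behind it.

Request:
move_arm --gripper '[0,0,0,0,0]' --travel '[[0,0,0],[4,0.5,0],[4,0.5,0],[4,0.5,0],[0,0,0]]' --turn '[[0,0,0],[0,0,0],[0,0,0],[0,0,0],[0,0,0]]'

```text
clock: 32.85
tool_pos: [690.2, -89.8, 204.4]
tool_rot: [-0.004, -0.066, 0.998, 0.0]
ft_force: [0.3, -0.3, -1.6]
finger_gap: 12.5
gripper_force: 0.0
```

Request:
move_arm --gripper '[0,0,0,0,0]' --travel '[[0,0,-2.5],[0,0,-2.5],[0,0,-1.5],[0,0,0],[0,0,0]]' --turn '[[0,0,0],[0,0,0],[0,0,0],[0,0,0],[0,0,0]]'

```text
clock: 33.35
tool_pos: [687.5, -91.0, 145.7]
tool_rot: [-0.0, -0.066, 0.998, -0.0]
ft_force: [0.6, 1.2, 1.1]
finger_gap: -0.2
gripper_force: 0.0
```

Request:
move_arm --gripper '[0,0,0,0,0]' --travel '[[-1,-0.13,0],[-1,-0.13,0],[-1,-0.13,0],[-0.8,-0.11,0],[-0.6,-0.08,0]]' --turn '[[0,0,0],[0,0,0],[0,0,0],[0,0,0],[0,0,0]]'

```text
clock: 33.85
tool_pos: [647.5, -96.7, 150.6]
tool_rot: [0.006, -0.066, 0.998, -0.001]
ft_force: [4.7, -1.3, 3.8]
finger_gap: -0.2
gripper_force: 2.4
```

Request:
move_arm --gripper '[0,0,0,0,0]' --travel '[[-0.4,-0.05,0.2],[-0.5,-0.07,0.2],[-0.5,-0.07,0.15],[-0.6,-0.08,0.1],[-0.6,-0.08,0]]' --turn '[[0,0,0],[0,0,0],[0,0,0],[0,0,0],[0,0,0]]'

```text
clock: 34.35
tool_pos: [619.0, -100.4, 154.5]
tool_rot: [0.002, -0.066, 0.998, -0.001]
ft_force: [3.0, 0.2, 5.9]
finger_gap: 0.1
gripper_force: 2.4
```

```bash
python3 - <<'E'
from h import *
s=ctrl.state();print(s['clock'],s['tool_pos'],s['tool_rot'],s['ft_force'])
im=ctrl.snapshot('wrist');c=cam('wrist',s);save('l1',im)
E
```

```text
34.35 [ 619.01096545 -100.42006607  154.53793187] [ 2.24665001e-03 -6.60355730e-02  9.97814581e-01 -5.64407026e-04] [3.00497955 0.24900752 5.92318293]
```

View pics/l1.png

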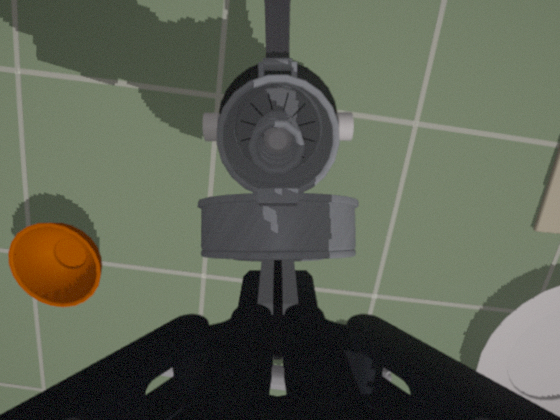

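Request:
move_arm --gripper '[0,0,0,0,0]' --travel '[[-0.6,-0.08,0],[-0.6,-0.08,-0.1],[-0.6,-0.08,-0.15],[-0.55,-0.07,-0.25],[-0.55,-0.07,-0.3]]' --turn '[[0,0,0],[0,0,0],[0,0,0],[0,0,0],[0,0,0]]'

```text
clock: 34.9
tool_pos: [588.3, -104.4, 145.1]
tool_rot: [-0.0, -0.066, 0.998, -0.0]
ft_force: [-1.2, -0.7, 5.2]
finger_gap: 0.3
gripper_force: 2.0
```

Request:
move_arm --gripper '[0,0,0,0,0]' --travel '[[-0.5,-0.07,-0.35],[-0.5,-0.07,-0.35],[-0.4,-0.05,-0.4],[-0.4,-0.05,-0.4],[0,0,0]]' --turn '[[0,0,0],[0,0,0],[0,0,0],[0,0,0],[0,0,0]]'

```text
clock: 35.4
tool_pos: [569.6, -106.1, 128.0]
tool_rot: [-0.001, -0.066, 0.998, 0.0]
ft_force: [0.2, 0.1, -0.1]
finger_gap: -0.1
gripper_force: 0.0
```

Request:
move_arm --gripper '[0,0,0,0,0]' --travel '[[-0.3,-0.04,-0.3],[-0.2,-0.03,-0.3],[0,0,-0.3],[0,0,-0.2],[0,0,0]]' --turn '[[0,0,0],[0,0,0],[0,0,0],[0,0,0],[0,0,0]]'

```text
clock: 35.9
tool_pos: [565.4, -107.0, 117.6]
tool_rot: [-0.001, -0.066, 0.998, 0.0]
ft_force: [0.1, 0.1, 0.8]
finger_gap: 0.0
gripper_force: 0.0
```

Request:
move_arm --gripper '[0,0,0,0,0]' --travel '[[0,0,-0.2],[0,0,-0.1],[0,0,0],[0,0,0],[0,0,0]]' --turn '[[0,0,0],[0,0,0],[0,0,0],[0,0,0],[0,0,0]]'

```text
clock: 36.4
tool_pos: [565.9, -107.0, 117.0]
tool_rot: [0.001, -0.066, 0.998, -0.0]
ft_force: [-6.0, 2.3, 11.3]
finger_gap: -0.1
gripper_force: 5.7
```

```bash
python3 - <<'E'
from h import *
s=ctrl.state();print(s['clock'],s['tool_pos'],s['ft_force'])
for n in('top','scene'):
    ctrl.snapshot(n);c=cam(n)
    for t in('lid_top','latch_tab','spring_mid'):
        for d in ctrl.trace(n,t): print(n,t,round(d['confidence'],2),d['bbox'])
    for th in(0,.2,.4):
        a=np.linspace(0,6.28,80);P=[]
        dd=np.array([-np.cos(th),np.sin(th)]);nn=np.array([np.sin(th),np.cos(th)])
        for t in(3,25):
            for x in a:
                uw=np.array([40,0])+(40+35.5*np.cos(x))*dd+t*nn;v=35.5*np.sin(x)
                P.append([569.5+uw[0]*.9915-.13*v,-106+uw[0]*.13+.9915*v,92+uw[1]])
        q=proj(c,P);print(n,'lid at',th,q.min(0).round(1),(q.max(0)-q.min(0)).round(1))
E
```

```text
36.4 [ 565.87311313 -107.03338894  117.0035601 ] [-6.03292246  2.33571981 11.32464631]
top lid_top 0.45 [360.3, 249.1, 8.5, 20.6]
top latch_tab 0.57 [360.3, 248.6, 11.5, 19.0]
top lid at 0 [346.4 204.8] [33.1 31.9]
top lid at 0.2 [346.8 202.6] [33.2 33.1]
top lid at 0.4 [347.1 200.4] [33.2 32.9]
scene lid_top 0.74 [212.5, 186.6, 24.4, 19.0]
scene lid at 0 [212.3 180.8] [23.4 18.3]
scene lid at 0.2 [211.5 177.9] [23.9 21. ]
scene lid at 0.4 [210.7 175.9] [24.2 23. ]
```

The lid is down hard on the rim: a firm stop at z = 117 mm with 11 N. Raising to measure the latch angle.

Request:
move_arm --gripper '[0,0,0,0,0]' --travel '[[0,0,3],[0,0,4],[0,0,3],[0,0,0],[0,0,0]]' --turn '[[0,0,0],[0,0,0],[0,0,0],[0,0,0],[0,0,0]]'

```text
clock: 37.3
tool_pos: [566.3, -106.7, 215.5]
tool_rot: [0.001, -0.066, 0.998, 0.0]
ft_force: [0.2, 0.9, -1.3]
finger_gap: -0.0
gripper_force: 0.0
```

```bash
cat > latch.py <<'E'
from h import *
s=ctrl.state();print(s['clock'],s['tool_pos'],s['ft_force'])
im=ctrl.snapshot('wrist');c=cam('wrist',s);save('la%d'%(s['clock']*100),im)
W=lambda u,v,z:[569.5+u*.9915-.13*v,-106+u*.13+.9915*v,z]
for t in('latch_tab','lid_top'):
    for d in ctrl.trace('wrist',t): print(t,round(d['confidence'],2),d['bbox'],d['bbox'][0]+d['bbox'][2],d['bbox'][1]+d['bbox'][3])
for ph in np.arange(0,1.5,.1):
    P=[]
    for l in(-16,16):
        x=-16-.315*l;y=50+.949*l
        for v in(-8,8):
            P.append(W(-40+x*np.cos(ph)-y*np.sin(ph),v,66+y*np.cos(ph)+x*np.sin(ph)))
    q=proj(c,P);print('phi %.1f'%ph,q.min(0).round(1),q.max(0).round(1))
a=np.linspace(0,6.28,60)
q=proj(c,[W(35.5*np.cos(x),35.5*np.sin(x),117) for x in a]);print('lid closed',q.min(0),q.max(0))
E
python3 latch.py
```

```text
37.3 [ 566.25473642 -106.70947042  215.46640157] [ 0.23244979  0.88502184 -1.26724303]
latch_tab 0.84 [267.6, 47.7, 17.9, 86.8] 285.5 134.5
lid_top 0.83 [226.1, 135.1, 99.0, 124.0] 325.1 259.1
phi 0.0 [262.7 120. ] [289.6 131.3]
phi 0.1 [262.7 108.8] [289.5 126. ]
phi 0.2 [262.8  98. ] [289.5 120.9]
phi 0.3 [262.9  87.9] [289.4 116. ]
phi 0.4 [263.1  78.7] [289.3 111.5]
phi 0.5 [263.3  70.5] [289.1 107.3]
phi 0.6 [263.5  63.3] [288.9 103.6]
phi 0.7 [263.7  57.4] [288.7 100.3]
phi 0.8 [264.   52.7] [288.5  97.6]
phi 0.9 [264.3  49.2] [288.2  95.3]
phi 1.0 [264.6  46.8] [288.   93.6]
phi 1.1 [264.9  45.6] [287.7  92.4]
phi 1.2 [265.2  45.5] [287.5  91.7]
phi 1.3 [265.4  46.4] [287.2  91.6]
phi 1.4 [265.7  48.2] [287.   91.9]
lid closed [223.85446991 158.21503858] [328.36977193 257.40946824]
```

```bash
python3 - <<'E'
from h import *
W=lambda u,v,z:[569.5+u*.9915-.13*v,-106+u*.13+.9915*v,z]
for n in('scene','top'):
    c=cam(n)
    ctrl.snapshot(n)
    for d in ctrl.trace(n,'latch_tab'): print(n,round(d['confidence'],2),np.round(d['bbox'],1),d['bbox'][0]+d['bbox'][2],d['bbox'][1]+d['bbox'][3])
    for ph in np.arange(.8,1.5,.1):
        P=[]
        for l in(-16,16):
            x=-16-.315*l;y=50+.949*l
            for v in(-8,8):
                P.append(W(-40+x*np.cos(ph)-y*np.sin(ph),v,66+y*np.cos(ph)+x*np.sin(ph)))
        q=proj(c,P);print('phi %.1f'%ph,q.min(0).round(1),q.max(0).round(1))
E
```

```text
phi 0.8 [229.3 175.8] [236.5 184.6]
phi 0.9 [229.5 177.1] [236.8 185.2]
phi 1.0 [229.7 178.5] [237.1 186. ]
phi 1.1 [229.8 180. ] [237.3 186.8]
phi 1.2 [229.9 181.6] [237.5 187.6]
phi 1.3 [230.  183.4] [237.6 188.6]
phi 1.4 [230.  185.2] [237.6 189.6]
top 0.52 [363.1 252.1  10.6  16.2] 373.70000000000005 268.3
phi 0.8 [361.8 252.2] [371.6 265.9]
phi 0.9 [361.6 252.8] [371.2 266.9]
phi 1.0 [361.4 253.3] [370.7 267.7]
phi 1.1 [361.1 253.6] [370.2 268.2]
phi 1.2 [360.8 253.7] [369.6 268.3]
phi 1.3 [360.5 253.7] [369.  268.2]
phi 1.4 [360.2 253.6] [368.4 267.8]
```

Request:
move_arm --gripper '[50,50,50,50,50]' --travel '[[-4.4,-0.56,0],[-4.35,-0.56,0],[0,0,0],[0,0,-4],[0,0,-4]]' --turn '[[0,0,0],[0,0,0],[0,0,0],[0,0,0],[0,0,0]]'

```text
clock: 38.15
tool_pos: [479.1, -118.2, 135.4]
tool_rot: [0.002, -0.066, 0.998, -0.0]
ft_force: [0.7, -0.3, -1.3]
finger_gap: 42.3
gripper_force: 0.0
```

Request:
move_arm --gripper '[50,50,50,50,50]' --travel '[[0,0,-3.5],[0,0,-2],[0,0,-1.3],[0,0,0],[0,0,0]]' --turn '[[0,0,0],[0,0,0],[0,0,0],[0,0,0],[0,0,0]]'

```text
clock: 38.65
tool_pos: [478.6, -118.3, 67.5]
tool_rot: [0.0, -0.066, 0.998, -0.0]
ft_force: [-0.7, -0.5, 0.2]
finger_gap: 42.7
gripper_force: 0.0
```

Request:
move_arm --gripper '[0,0,0,0,0]' --travel '[[0,0,0],[0,0,0],[0,0,0],[0,0,0],[0,0,0]]' --turn '[[0,0,0],[0,0,0],[0,0,0],[0,0,0],[0,0,0]]' --newtons 20

```text
clock: 39.15
tool_pos: [479.1, -119.1, 68.2]
tool_rot: [0.001, -0.066, 0.998, -0.001]
ft_force: [1.2, -5.4, 0.5]
finger_gap: 15.0
gripper_force: 24.3
```

Request:
move_arm --gripper '[0,0,0,0,0]' --travel '[[0.13,0.02,0.5],[0.14,0.02,0.5],[0.23,0.03,0.47],[0.24,0.03,0.46],[0.31,0.04,0.43]]' --turn '[[0,0,0],[0,0,0],[0,0,0],[0,0,0],[0,0,0]]'

```text
clock: 39.65
tool_pos: [488.3, -117.8, 90.7]
tool_rot: [-0.001, -0.066, 0.998, -0.001]
ft_force: [1.4, -6.2, -4.6]
finger_gap: 15.0
gripper_force: 20.9
```

Request:
move_arm --gripper '[0,0,0,0,0]' --travel '[[0.32,0.04,0.4],[0.38,0.05,0.35],[0.4,0.05,0.33],[0.45,0.06,0.27],[0.46,0.06,0.25]]' --turn '[[0,0,0],[0,0,0],[0,0,0],[0,0,0],[0,0,0]]'

```text
clock: 40.15
tool_pos: [507.4, -115.3, 106.9]
tool_rot: [-0.002, -0.066, 0.998, -0.001]
ft_force: [-2.3, -4.4, -0.8]
finger_gap: 14.8
gripper_force: 19.5
```

Request:
move_arm --gripper '[0,0,0]' --travel '[[0.25,0.03,0.1],[0,0,0],[0,0,0]]' --turn '[[0,0,0],[0,0,0],[0,0,0]]'

```text
clock: 40.45
tool_pos: [510.4, -114.9, 108.3]
tool_rot: [-0.001, -0.066, 0.998, -0.001]
ft_force: [-2.3, -4.0, 2.1]
finger_gap: 14.6
gripper_force: 19.6
```

Request:
move_arm --gripper '[0,0,0,0,0]' --travel '[[0.25,0.03,0.05],[0.2,0.03,0],[0.15,0.02,0],[0,0,0],[0,0,0]]' --turn '[[0,0,0],[0,0,0],[0,0,0],[0,0,0],[0,0,0]]'

```text
clock: 40.95
tool_pos: [516.2, -114.3, 109.7]
tool_rot: [-0.001, -0.066, 0.998, -0.001]
ft_force: [-5.5, -2.7, 8.1]
finger_gap: 14.9
gripper_force: 19.3
```

```bash
python3 latch.py
```

```text
40.95 [ 516.23008249 -114.28686806  109.72803283] [-5.47860622 -2.68548059  8.08622201]
latch_tab 0.59 [257.4, 237.1, 41.2, 46.5] 298.59999999999997 283.6
lid_top 0.57 [248.4, 280.6, 59.9, 116.4] 308.3 397.0
phi 0.0 [256.2 271.9] [299.9 286.3]
phi 0.1 [256.3 263.8] [299.9 267.5]
phi 0.2 [256.5 248.6] [299.8 255.7]
phi 0.3 [256.7 230.4] [299.5 247.7]
phi 0.4 [257.1 213.1] [299.2 239.9]
phi 0.5 [257.6 197.1] [298.8 232.5]
phi 0.6 [258.1 182.7] [298.3 225.6]
phi 0.7 [258.7 170.1] [297.8 219.2]
phi 0.8 [259.3 159.3] [297.2 213.4]
phi 0.9 [259.9 150.5] [296.6 208.4]
phi 1.0 [260.5 143.6] [296. 204.]
phi 1.1 [261.1 138.5] [295.3 200.5]
phi 1.2 [261.7 135.1] [294.7 197.6]
phi 1.3 [262.2 133.3] [294.1 195.6]
phi 1.4 [262.8 133. ] [293.6 194.2]
lid closed [199.80752625 322.6835505 ] [355.71140255 445.93672732]
```

Request:
move_arm --gripper '[50,50,50,50,50]' --travel '[[0,0,0],[0,0,0],[0,0,0],[0,0,4],[-4,-0.52,1]]' --turn '[[0,0,0],[0,0,0],[0,0,0],[0,0,0],[0,0,0]]'

```text
clock: 41.6
tool_pos: [482.0, -118.3, 161.4]
tool_rot: [0.003, -0.067, 0.998, -0.001]
ft_force: [-1.0, 0.2, 0.9]
finger_gap: 42.7
gripper_force: 0.0
```

Request:
move_arm --gripper '[0,0,0,0,0]' --travel '[[0,0,0],[0,0,0],[0,0,0],[0,0,-2.5],[0,0,-2.5]]' --turn '[[0,0,0],[0,0,0],[0,0,0],[0,0,0],[0,0,0]]'

```text
clock: 42.1
tool_pos: [478.3, -118.1, 107.4]
tool_rot: [0.0, -0.066, 0.998, 0.0]
ft_force: [0.7, -0.1, -0.5]
finger_gap: 0.2
gripper_force: 0.0
```

Request:
move_arm --gripper '[0,0,0,0,0]' --travel '[[0.7,0.09,0],[0.6,0.08,0],[0.5,0.06,0],[0.2,0.03,0],[0,0,0]]' --turn '[[0,0,0],[0,0,0],[0,0,0],[0,0,0],[0,0,0]]'

```text
clock: 42.6
tool_pos: [496.4, -116.1, 109.2]
tool_rot: [-0.002, -0.066, 0.998, -0.0]
ft_force: [-8.0, -0.0, 5.5]
finger_gap: -0.3
gripper_force: 3.7
```

Request:
move_arm --gripper '[0,0,0]' --travel '[[0.2,0.03,0],[0,0,0],[0,0,0]]' --turn '[[0,0,0],[0,0,0],[0,0,0]]'

```text
clock: 42.9
tool_pos: [496.7, -116.1, 109.3]
tool_rot: [-0.003, -0.066, 0.998, -0.0]
ft_force: [-11.4, -1.0, 8.0]
finger_gap: 0.2
gripper_force: 6.0
```

Request:
move_arm --gripper '[0,0,0,0,0]' --travel '[[-1.5,-0.2,0],[-2,-0.3,1],[0,0,4],[0,0,4],[4,0.5,2]]' --turn '[[0,0,0],[0,0,0],[0,0,0],[0,0,0],[0,0,0]]'

```text
clock: 43.4
tool_pos: [504.8, -116.2, 225.3]
tool_rot: [0.005, -0.066, 0.998, -0.001]
ft_force: [1.7, 0.2, 1.5]
finger_gap: -0.0
gripper_force: 0.0
```

Request:
move_arm --gripper '[0,0,0,0,0]' --travel '[[4,0.5,0],[2,0.3,0],[0,0,0],[0,0,0],[0,0,0]]' --turn '[[0,0,0],[0,0,0],[0,0,0],[0,0,0],[0,0,0]]'

```text
clock: 43.9
tool_pos: [564.2, -107.5, 219.1]
tool_rot: [0.001, -0.066, 0.998, -0.0]
ft_force: [0.2, -0.0, -0.6]
finger_gap: 0.0
gripper_force: 0.0
```

```bash
python3 latch.py
```

```text
43.9 [ 564.21552592 -107.53467737  219.07048192] [ 0.23821503 -0.04598204 -0.57173115]
latch_tab 0.71 [263.1, 121.5, 28.4, 27.4] 291.5 148.9
latch_tab 0.64 [447.8, 300.8, 112.2, 110.1] 560.0 410.9
lid_top 0.61 [225.8, 151.1, 102.4, 107.6] 328.20000000000005 258.7
phi 0.0 [263.9 123.2] [290.3 133.9]
phi 0.1 [264.  112.1] [290.3 128.7]
phi 0.2 [264.  101.5] [290.3 123.7]
phi 0.3 [264.2  91.6] [290.2 118.9]
phi 0.4 [264.3  82.5] [290.  114.4]
phi 0.5 [264.5  74.4] [289.9 110.3]
phi 0.6 [264.7  67.3] [289.7 106.6]
phi 0.7 [264.9  61.4] [289.5 103.4]
phi 0.8 [265.2  56.7] [289.3 100.6]
phi 0.9 [265.4  53.1] [289.   98.4]
phi 1.0 [265.7  50.8] [288.8  96.6]
phi 1.1 [266.   49.5] [288.5  95.4]
phi 1.2 [266.2  49.3] [288.2  94.7]
phi 1.3 [266.5  50.1] [288.   94.5]
phi 1.4 [266.7  51.8] [287.7  94.9]
lid closed [225.60917349 160.49291615] [328.46386078 258.01406294]
```

```bash
python3 -c "
from rig import ctrl
print(ctrl.hand_in())"
```

```text
the job is handed in; nothing more can be done
None
```

The job is handed in at about 44 s of the 210 s: the three rings that were there are stacked over the rod, the spring sits on them, the lid is fully down and the latch measured closed over its lip. No verdict came back, and I did not re-check the bystanders at the end.

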